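Line up flanged castings by height on the checking rail

TASK

Line the four flanged castings up on the steel checking plate in order of height, one upright on each mark, the tallest at the end where the dark grey stop block is and the shortest at the far end from it. Seat the tallest one properly: down flat on the plate and pushed home, square, against both the fence and the stop block; centre the other three on their marks. Leave the tin of nuts where it stands.

Things in the scene. Friction and masses are not known exactly. Their poses are not given: they have to be found in the camera images.
- casting_a_center (a point): the shortest of four dark iron castings: square foot 44 x 44 x 10 mm with an upright boss 26 mm in diameter on its middle, 60 mm tall over all, about 150 g (may differ by a fifth). Loose, on its foot. The point is on its axis half-way up (30 mm above its underside); x and y run along the foot's sides, z up. Grip the boss, above the foot.
- casting_b_center (a point): the second shortest of four dark iron castings: square foot 50 x 50 x 10 mm with an upright boss 32 mm in diameter on its middle, 75 mm tall over all, about 270 g (may differ by a fifth). Loose, on its foot. The point is on its axis half-way up (37.5 mm above its underside); x and y run along the foot's sides, z up. Grip the boss, above the foot.
- casting_c_center (a point): the second tallest of four dark iron castings: square foot 56 x 56 x 10 mm with an upright boss 38 mm in diameter on its middle, 90 mm tall over all, about 420 g (may differ by a fifth). Loose, on its foot. The point is on its axis half-way up (45 mm above its underside); x and y run along the foot's sides, z up. Grip the boss, above the foot.
- casting_d_center (a point): the tallest of four dark iron castings: square foot 62 x 62 x 10 mm with an upright boss 46 mm in diameter on its middle, 105 mm tall over all, about 650 g (may differ by a fifth). Loose, on its foot. The point is on its axis half-way up (52.5 mm above its underside); x and y run along the foot's sides, z up. Grip the boss, above the foot.
- mark1: black square mark (36 mm, with a cross), number 1 from the robot's left of four alike, 90 mm apart in a row on a fixed steel plate (92 x 400 mm, top 12 mm above the table). Origin: its centre, on the plate's top; y along the row to the left, x across, away from the robot. A fixed fence, 12 mm wide, 8 mm above the plate, runs along the far edge, its near face 31 mm from the marks' centres.
- mark2: black square mark (36 mm, with a cross), number 2 from the robot's left of four alike, 90 mm apart in a row on a fixed steel plate (92 x 400 mm, top 12 mm above the table). Origin: its centre, on the plate's top; y along the row to the left, x across, away from the robot. A fixed fence, 12 mm wide, 8 mm above the plate, runs along the far edge, its near face 31 mm from the marks' centres.
- mark3: black square mark (36 mm, with a cross), number 3 from the robot's left of four alike, 90 mm apart in a row on a fixed steel plate (92 x 400 mm, top 12 mm above the table). Origin: its centre, on the plate's top; y along the row to the left, x across, away from the robot. A fixed fence, 12 mm wide, 8 mm above the plate, runs along the far edge, its near face 31 mm from the marks' centres.
- mark4: black square mark (36 mm, with a cross), number 4 from the robot's left of four alike, 90 mm apart in a row on a fixed steel plate (92 x 400 mm, top 12 mm above the table). Origin: its centre, on the plate's top; y along the row to the left, x across, away from the robot. A fixed fence, 12 mm wide, 8 mm above the plate, runs along the far edge, its near face 31 mm from the marks' centres.
- end_block: dark grey stop block, 56 mm (x) x 24 mm (along the row) x 25 mm high, fixed on the plate beyond mark 1 or mark 4 (varies; the other end shows two flush screws). Origin: centre of its underside, on the plate, in line with the marks. Its inner face is 31 mm from the nearest mark's centre: the tallest casting, against block and fence, is centred on that mark.
- tin_center (a point): bystander: an open aluminium tin of brass nuts, 58 mm wide and 42 mm high, loose, 300 g, standing among the castings; to be left alone. The point is on its axis half-way up (21 mm); z up.
Mind the look-alikes: they are no part of the job. What is shaped like the part that bears casting_d_center but green is not meant.

How it is judged:
By the outcome, as a careful person would: the job done as asked, in the order asked, and still so for the second after the job is handed in, with the robot touching nothing.
It also fails if it takes over 128 s, if anything falls off the work surface, if the arm or the gripper's body presses on something with over 40 N, if the wrist force passes 120 N, or if a joint passes its speed limit or range.

ROBOT

A 6-joint arm with a two-finger parallel gripper is mounted at the origin on the work surface. World frame = base frame: x ahead of the robot, y to its left, z up, the work surface at z = 0. Lengths are in m, angles in rad, forces in N, time in s.
With the tool pointing down it reaches from about 0.25 to 0.85 m from the base axis. Payload 12.5 kg.
Tool frame: the origin (TCP) lies on the centre line of the jaws, within the pads' length; the fingertips stand 25 mm ahead of it and the grasp point (between the pads) lies 6 mm ahead of it; x points along the fingers, y is the direction in which the jaws open and shut, and the axes are right-handed (so a half turn about x gives the same grasp; the last joint's range is limited). The gripper opens to 93 mm and grips with 3 to 60 N. Pads are 15 mm wide; open, the fingers measure 128 mm over their backs; the gripper's body (75 mm by 188 mm) begins 65 mm behind the grasp point.
Start: joints at [1.25, 0.351, 1.652, -0, 1.139, -0.085], TCP at [0.128, 0.535, 0.244] pointing down, gripper open.
Joint ranges: [-2.75, 2.75], [-0.79, 2.1], [0.01, 2.65], [-1.57, 4.71], [0.07, 3.14], [-2.87, 2.87]. Speed limits (rad/s): [2.22, 2.22, 2.79, 3.14, 3.14, 3.14].

INTERFACE

Orientations are given as a unit quaternion [x, y, z, w].
In Python, from rig import env gives the robot as it stands.
- The arm moves only by the shell command python3 -m handwheel 'ROWS' [OPENING]. ROWS is JSON, one flat list of numbers, 4 for each row, row after row: the shift along the tool's x, y, z in cm, then the turn about the tool's x in rad. A call has 1 to 12 rows; each row shifts and turns the pose as measured when the row begins, along the tool's axes as they then stand; what a row does not reach is not made up. A row lasts 1/12 s, in which the tool goes at most 41.7 mm and 7.16 degrees, less where a joint would pass 70% of its speed; a pose out of reach is approached as far as the arm can. A call is refused whole if a number of a shift passes 4.17 or a number of a turn 0.125, either way. A call with a gripper value outside its range is refused whole. OPENING is the gripper command: -1 is fully open, 1 is shut, values between are in proportion, set as the call begins (- or left out, the last holds). The fingers move at their own pace and stop on an object; the grip force is fixed at half the most. Time passes only in rows, so rows that do not move let the fingers close. It gives the time, the measured TCP pose, the force and the opening at its end, in the units of the state.
- env.read_state(): the state, without advancing time (a new reading comes with each control period).
- env.capture(name): name is "scene" or "top" or "wrist"; returns a dict with "image" (480x640x3 uint8, red, green, blue), "intrinsics" (3x3 intrinsics, pixels), "k1" (the pictures are not rectified: a ray, as slopes to the right and down, at radius r is drawn at 1 + k1 r^2 times it, then the intrinsics apply), "extrinsics" (4x4, takes a point from camera to world coordinates); the wrist camera has in their place "mount" (4x4, takes a point from camera to tool coordinates, whose origin is the TCP and whose axes are the tool frame's). Camera axes: x right, y down, z forward; pixel columns grow to the right and rows downward; lengths in m; the calibration is good to about 2 mm. A picture is of the moment at which its call begins: read the wrist's pose just before it. There is no depth.
- env.finish_job(): hands the job in, once; it reports no verdict.
The state is a dict: "time_s": time; "joint_positions": joint angles; "dq": joint speeds; "effort": joint torques, N m; "eef_pos": TCP position; "orientation": TCP orientation; "ft_force": force on the tool from outside, world axes, zero at the start; "moment": the same for the moment, N m; "width": finger opening in m.
Only numpy, scipy, OpenCV 4.12 (cv2) and the standard library are available. Lean on these libraries where they do the work, as an engineer would, in place of code of your own. Each camera call takes 0.05 s, during which the arm holds its last target.

## Working session

There is one attempt and no reset: what is moved stays moved. The work goes in short steps, Python scripts to look and compute and a shell command to move; the robot and the scene stay as the last step left them, time stands still between calls to the robot, and variables do not carry over. Pictures are saved under pics/ and viewed, and the job is handed in when it is done.

```bash
ls; mkdir -p pics; python3 - <<'E'
from rig import env
import cv2,numpy as np
s=env.read_state();print(s)
for n in("scene","top","wrist"):
    c=env.capture(n);cv2.imwrite(f"pics/{n}0.png",c["image"][:,:,::-1])
    print(n,{k:np.round(v,4).tolist() for k,v in c.items() if k!="image"})
E
```

```text
pics
{'time_s': 0.0, 'joint_positions': array([ 1.25042219e+00,  3.51246568e-01,  1.65246898e+00, -7.30537728e-06,
        1.13907705e+00, -8.45914720e-02]), 'dq': array([ 0.00132154,  0.00094737, -0.00080372,  0.00091056,  0.00028105,
       -0.00120356]), 'effort': array([-1.65257297e-03, -4.97336483e+01, -2.85255414e+01,  6.97759562e-02,
        2.57836125e-02, -8.00031034e-05]), 'eef_pos': array([0.12834951, 0.5344729 , 0.24307869]), 'orientation': array([ 0.08275166,  0.70228168, -0.08358376,  0.70211564]), 'ft_force': array([ 0.56629968, -0.9045973 ,  0.17796413]), 'moment': array([-0.00732685, -0.02543383,  0.01348033]), 'width': 0.09277300247157229}
scene {'intrinsics': [[566.0909, 0.0, 312.3847], [0.0, 566.0909, 244.8084], [0.0, 0.0, 1.0]], 'k1': -0.0175, 'extrinsics': [[0.6328, 0.599, -0.4908, 1.0276], [0.7743, -0.4979, 0.3907, -0.3448], [-0.0103, -0.6272, -0.7788, 0.9025], [0.0, 0.0, 0.0, 1.0]]}
top {'intrinsics': [[596.676, 0.0, 323.3229], [0.0, 596.676, 234.1162], [0.0, 0.0, 1.0]], 'k1': -0.0923, 'extrinsics': [[0.014, -0.9739, 0.2267, 0.2015], [-0.9999, -0.0144, 0.0, 0.0779], [0.0032, -0.2267, -0.974, 1.4231], [0.0, 0.0, 0.0, 1.0]]}
wrist {'intrinsics': [[339.9041, 0.0, 320.8785], [0.0, 339.9041, 237.025], [0.0, 0.0, 1.0]], 'k1': -0.0407, 'mount': [[-0.0011, -0.2548, 0.967, -0.1408], [1.0, -0.0009, 0.0009, 0.0002], [0.0006, 0.967, 0.2548, -0.0705], [0.0, 0.0, 0.0, 1.0]]}
```

View pics/scene0.png

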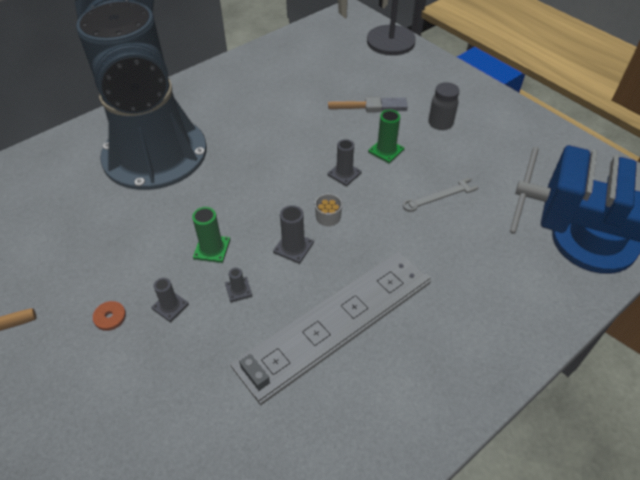

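View pics/top0.png

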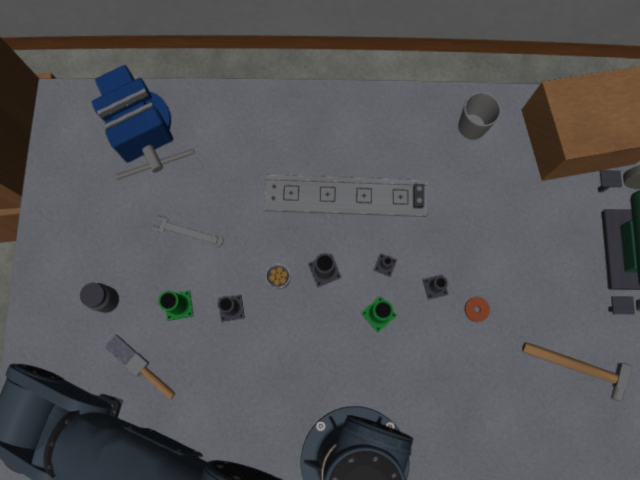

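View pics/wrist0.png

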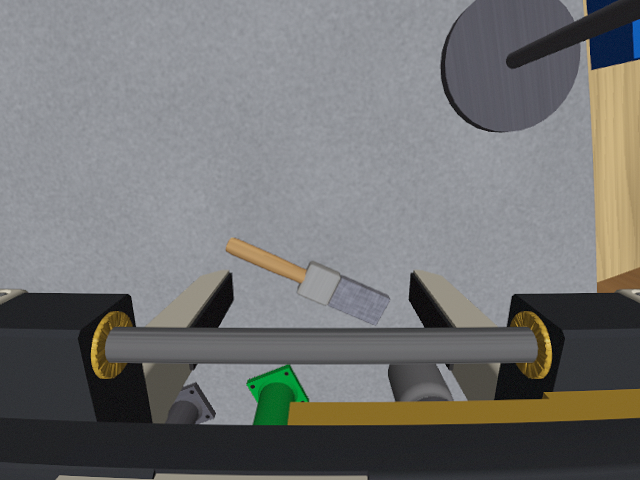

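```bash
cat > h.py <<'E'
from rig import env
import cv2,numpy as np
from scipy.spatial.transform import Rotation as R
def pose():
    s=env.read_state();T=np.eye(4);T[:3,:3]=R.from_quat(s["orientation"]).as_matrix();T[:3,3]=s["eef_pos"];return T,s
def cam(n):
    T,s=pose();c=env.capture(n)
    c["E"]=c["extrinsics"] if n!="wrist" else T@c["mount"]
    return c
def ray(c,px,z):
    # pixels -> world at height z ; scaled-model r is undistorted radius
    K=np.array(c["intrinsics"]);d=np.array([c["k1"],0,0,0,0],float)
    u=cv2.undistortPoints(np.array(px,float).reshape(-1,1,2),K,d).reshape(-1,2)
    E=np.array(c["E"]);D=np.c_[u,np.ones(len(u))]@E[:3,:3].T
    t=(z-E[2,3])/D[:,2];return E[:3,3]+t[:,None]*D
def proj(c,P):
    E=np.linalg.inv(c["E"]);rv=cv2.Rodrigues(E[:3,:3])[0]
    return cv2.projectPoints(np.array(P,float).reshape(-1,1,3),rv,E[:3,3],np.array(c["intrinsics"]),np.array([c["k1"],0,0,0,0],float))[0].reshape(-1,2)
def sv(name,im): cv2.imwrite(f"pics/{name}.png",np.ascontiguousarray(im[:,:,::-1]))
E
cat > l.py <<'E'
from h import *
def crop(n,x,y,w,h_,f,name,c=None):
    c=c or cam(n);im=c["image"][y:y+h_,x:x+w];sv(name,cv2.resize(im,None,fx=f,fy=f,interpolation=cv2.INTER_CUBIC));return c
E
python3 - <<'E'
from l import *
c=crop("top",205,170,266,150,3,"t1")
c=crop("scene",140,110,260,200,3,"s1")
E
```

```text
(no output)
```

View pics/t1.png

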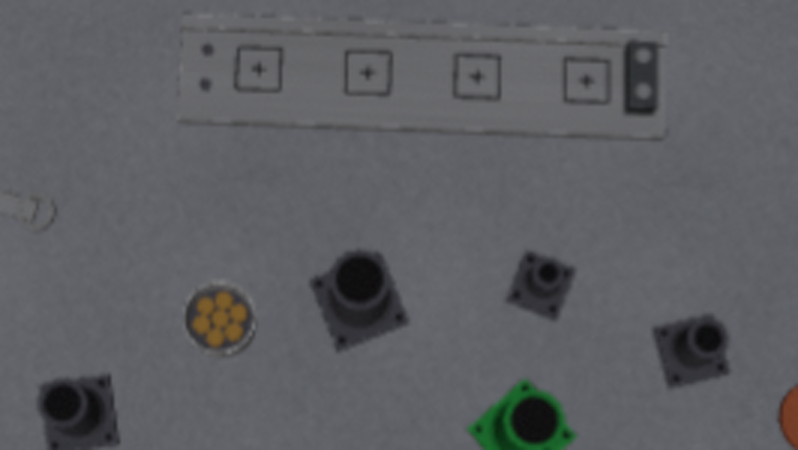

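View pics/s1.png

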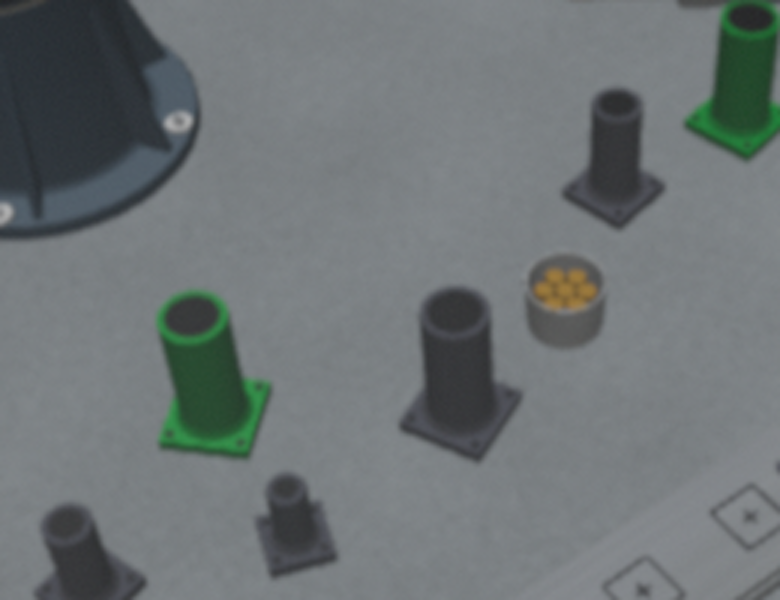

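```bash
cat > fit.py <<'E'
from h import *
from scipy.optimize import minimize
SZ={'A':(.044,.026,.060),'B':(.050,.032,.075),'C':(.056,.038,.090),'D':(.062,.046,.105)}
def hulls(c,x,y,a,k,z0=0):
    f,d,h=SZ[k];ca,sa=np.cos(a),np.sin(a);out=[]
    q=np.array([[1,1],[1,-1],[-1,-1],[-1,1]])*f/2;q=q@np.array([[ca,sa],[-sa,ca]])+[x,y]
    P=[np.r_[p,z] for p in q for z in(z0,z0+.01)]
    t=np.linspace(0,2*np.pi,24,endpoint=False)
    Q=[[x+d/2*np.cos(u),y+d/2*np.sin(u),z] for u in t for z in(z0+.01,z0+h)]
    return [cv2.convexHull(proj(c,p).astype(np.float32)) for p in(P,Q)]
def mask(c):
    im=c["image"].astype(int);return im
def cost(p,views,k,z0=0,s=6):
    tot=0
    for c,m,(ox,oy,w,h) in views:
        r=np.zeros((h*s,w*s),np.uint8)
        for hl in hulls(c,*p,k,z0):
            cv2.fillPoly(r,[np.round((hl-[ox,oy]+.5)*s-.5).astype(np.int32)],1)
        r=cv2.resize(r.astype(np.float32),(w,h),interpolation=cv2.INTER_AREA)
        tot+=np.abs(r-m).sum()/m.sum()
    return tot
def softmask(im,box,bg=None):
    x,y,w,h=box;g=im[y:y+h,x:x+w].astype(float).mean(2)
    bg=np.median(np.r_[g[0],g[-1],g[:,0],g[:,-1]]);
    m=np.clip((bg-g-8)/(16),0,1)
    lab=cv2.connectedComponents((m>.4).astype(np.uint8))[1]
    # keep the component nearest box centre
    ys,xs=np.nonzero(lab);i=np.argmin((ys-h/2)**2+(xs-w/2)**2);L=lab[ys[i],xs[i]]
    keep=cv2.dilate((lab==L).astype(np.uint8),np.ones((3,3)))
    mm=(lab==L).astype(np.uint8)
    ff=np.zeros((h+2,w+2),np.uint8);cp=mm.copy();cv2.floodFill(cp,ff,(0,0),2);hole=(cp==0)
    return np.where(hole,1,m*keep),bg
def fit(cs,p0,boxes,keys="ABCD",z0=0):
    views=[]
    for c,b in zip(cs,boxes):
        m,bg=softmask(c["image"],b);views.append((c,m,b))
    res={}
    for k in keys:
        best=None
        for a0 in np.arange(0,np.pi/2,np.pi/8):
            r=minimize(cost,[p0[0],p0[1],a0],args=(views,k,z0),method="Nelder-Mead",options=dict(initial_simplex=np.array([p0[0],p0[1],a0])+np.array([[0,0,0],[.008,0,0],[0,.008,0],[0,0,.3]]),xatol=1e-4,fatol=1e-4,maxiter=150))
            if best is None or r.fun<best.fun:best=r
        res[k]=(best.fun,np.round(best.x,4).tolist())
    return res
E
python3 - <<'E'
from fit import *
t=cam("top");s=cam("scene")
mk=np.array([[258,69],[367,73],[477,77],[586,80.5]])/3+[205,170]
print("marks",ray(t,mk,.012)[:,:2].round(4))
print("block",ray(t,[np.array([640,75])/3+[205,170]],.037).round(4))
print("tin",ray(t,[[279,276]],.042).round(4))
ms=np.array([[276,361.5],[317,333],[354,307],[390,282]]);print(ray(s,ms,.012)[:,:2].round(4))
for px in [(322,272),(233,308),(385,266),(434,287)]:
    p=ray(t,[px],.01)[0]
    q=proj(s,[[p[0],p[1],.03]])[0].round().astype(int)
    b1=(px[0]-27,px[1]-27,54,54);b2=(q[0]-30,q[1]-40,60,64)
    r=fit([t,s],p,[b1,b2])
    print(px,q,{k:(round(float(v[0]),3),v[1]) for k,v in r.items()})
E
```

```text
marks [[ 0.6329  0.1592]
 [ 0.6308  0.0695]
 [ 0.6288 -0.021 ]
 [ 0.6272 -0.1109]]
block [[ 0.6251 -0.1515  0.037 ]]
tin [[0.4208 0.1803 0.042 ]]
[[ 0.6274 -0.1111]
 [ 0.6292 -0.0204]
 [ 0.6305  0.0676]
 [ 0.6324  0.1584]]
(322, 272) [294 236] {'A': (1.114, [0.4384, 0.0703, 0.6002]), 'B': (0.818, [0.4408, 0.0776, 0.3972]), 'C': (0.472, [0.4405, 0.0755, 0.3915]), 'D': (0.101, [0.4414, 0.0738, 1.9535])}
(233, 308) [344 166] {'A': (0.871, [0.3491, 0.2912, 0.0813]), 'B': (0.495, [0.347, 0.2945, 0.0988]), 'C': (0.138, [0.3475, 0.2944, 0.1632]), 'D': (0.544, [0.3464, 0.2942, 0.1825])}
(385, 266) [237 281] {'A': (0.139, [0.4571, -0.0726, -0.3676]), 'B': (0.599, [0.4568, -0.0725, 1.1405]), 'C': (1.377, [0.4621, -0.0723, 1.1865]), 'D': (2.278, [0.4633, -0.0806, 1.2343])}
(434, 287) [169 297] {'A': (0.538, [0.4067, -0.1921, 0.2903]), 'B': (0.123, [0.4057, -0.1929, 0.2206]), 'C': (0.533, [0.4064, -0.1926, 1.7403]), 'D': (1.26, [0.4119, -0.1957, 0.2115])}
```

I identified the parts by pixel in the top view.
- **Candidates for the tallest casting:** dark (323,268), dark (231,307), green (175,305), green (380,314).
- **Other dark castings:** (385,264) and (436,286).
- **Choice:** the two-view silhouette fit gives D at (323,268), C at (231,307), B at (436,286) and A at (385,264). The green ones are decoys.
- **Stop block:** next to mark 4, at (419,195).

Next I'll check a close crop of D.

```bash
cat > go.py <<'E'
import sys
from h import *
def go(x,y,z,ydir,quiet=0):
    """needed tool-axis shift (cm) and turn; grasp point target; ydir=world angle of tool y wanted (mod pi)"""
    T,s=pose();A=T[:3,:3]
    d=A.T@(np.array([x,y,z+.006])-T[:3,3])
    cur=np.arctan2(A[1,1],A[0,1]);e=(ydir-cur+np.pi/2)%np.pi-np.pi/2
    # tool x down: + turn about tool x = - world yaw
    print("t",round(s["time_s"],2),"shift cm",(d*100).round(2),"turn",round(float(-e),3),"| alt",round(float(-e-np.sign(-e)*np.pi),3),"j6",s["joint_positions"][5].round(2),"tilt",A[:,0].round(3),"F",s["ft_force"].round(1),"w",round(float(s["width"]),4),"grasp",(T[:3,3]+A[:,0]*.006).round(4),"yang",round(float(cur),3))
if __name__=="__main__": go(*map(float,sys.argv[1:5]))
E
python3 go.py .4414 .0738 .15 .383
python3 - <<'E'
from l import *
c=crop("top",280,230,90,75,7,"t2")
E
```

```text
t 0.35 shift cm [  8.76 -37.5   41.2 ] turn 0.952 | alt -2.19 j6 -0.08 tilt [-0. -0. -1.] F [-0.7  0.2  0.4] w 0.0926 grasp [0.1284 0.5347 0.2375] yang 1.335
```

View pics/t2.png

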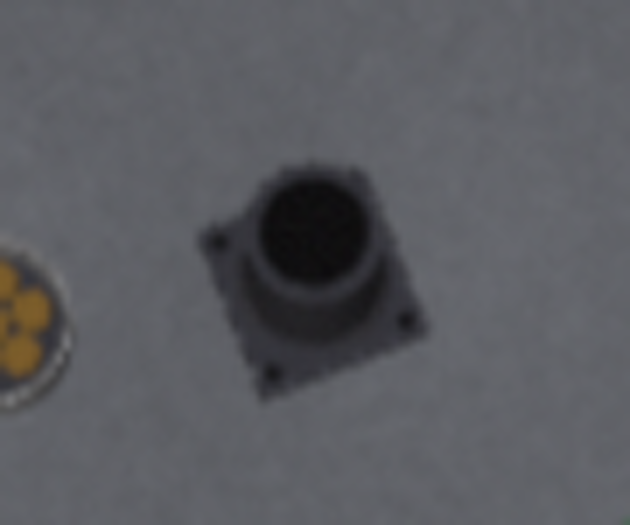

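```bash
python3 -m handwheel '[0,-2.8,3.1,0, 0,-2.8,3.1,0, 0,-2.8,3.1,0, 0,-2.8,3.1,0, 0,-2.8,3.1,0, 0,-2.8,3.1,0, 0,-2.8,3.1,0, 0,-2.8,3.1,0, 0,-2.8,3.1,0, 0,-2.8,3.1,0, 0,-2.8,3.1,0, 0,-2.8,3.1,0]' -1; python3 go.py .4414 .0738 .15 .383
```

```text
time_s: 1.4
eef_pos: [0.4096, 0.1225, 0.2438]
orientation: [0.081, 0.701, -0.078, 0.704]
ft_force: [-0.8, 0.8, -1.0]
width: 0.0926
t 1.4 shift cm [ 8.77 -4.08  4.16] turn 0.963 | alt -2.179 j6 -1.17 tilt [ 0.004  0.004 -1.   ] F [-0.8  0.8 -1. ] w 0.0926 grasp [0.4096 0.1225 0.2378] yang 1.346
```

```bash
python3 -m handwheel '[0,-2,2,0, 0,-2,2,0, 0,0,0,0.12, 0,0,0,0.12, 0,0,0,0.12, 0,0,0,0.12, 0,0,0,0.12, 0,0,0,0.12, 0,0,0,0.12, 0,0,0,0.12, 0,0,0,0]'; python3 go.py .4414 .0738 .15 .383
python3 - <<'E'
from l import *
c=cam("wrist");sv("w1",c["image"])
E
```

```text
time_s: 2.32
eef_pos: [0.4451, 0.0635, 0.2444]
orientation: [0.41, 0.577, -0.405, 0.58]
ft_force: [0.1, 0.1, -0.4]
width: 0.0931
t 2.32 shift cm [ 8.84 -0.07 -1.09] turn -0.039 | alt 3.102 j6 -0.31 tilt [ 0.008  0.003 -1.   ] F [ 0.1  0.1 -0.4] w 0.0931 grasp [0.4451 0.0635 0.2384] yang 0.344
```

View pics/w1.png

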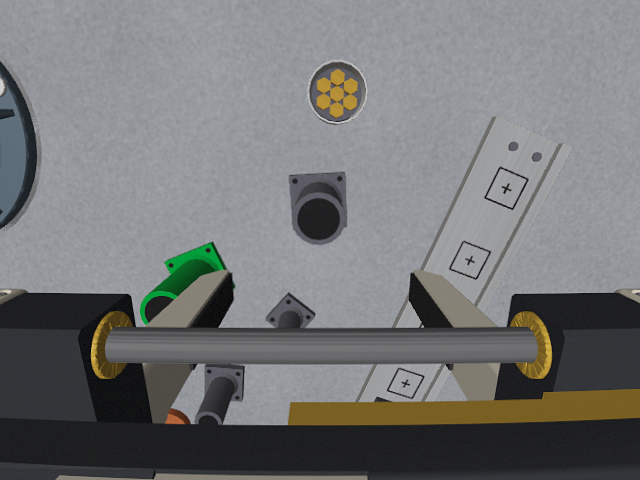

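```bash
python3 - <<'E'
from fit import *
w=cam("wrist");r=fit([w],(.4414,.0738),[(270,155,100,105)],"D");print(r)
print(ray(w,[[506,188],[470,260],[405,383]],.012)[:,:2].round(4))
print(ray(w,[[337,92]],.042)[:,:2].round(4))
E
python3 go.py .4414 .0738 .065 .383
```

```text
{'D': (np.float64(0.011494380515664948), [0.4398, 0.0757, 0.3939])}
[[ 0.6309  0.1619]
 [ 0.6301  0.072 ]
 [ 0.6262 -0.1081]]
[[0.4192 0.1843]]
t 2.42 shift cm [17.34 -0.13 -1.08] turn -0.03 | alt 3.112 j6 -0.32 tilt [ 0.008  0.003 -1.   ] F [-0.1  0.2 -0.4] w 0.093 grasp [0.4451 0.0635 0.2384] yang 0.353
```

```bash
python3 go.py .4404 .075 .058 .388;  python3 -m handwheel '[0,0,-1.2,-0.035, 3,0,0,0, 3,0,0,0, 3,0,0,0, 3,0,0,0, 0,0,0,0]'; python3 go.py .4404 .075 .058 .388
```

```text
t 2.42 shift cm [18.04 -0.19 -1.23] turn -0.035 | alt 3.107 j6 -0.32 tilt [ 0.008  0.003 -1.   ] F [-0.1  0.2 -0.4] w 0.093 grasp [0.4451 0.0635 0.2384] yang 0.353
time_s: 2.92
eef_pos: [0.4439, 0.0759, 0.1228]
orientation: [0.39, 0.589, -0.381, 0.597]
ft_force: [-1.5, 0.1, -0.6]
width: 0.0935
t 2.92 shift cm [ 5.87 -0.45 -0.08] turn 0.03 | alt -3.112 j6 -0.36 tilt [ 0.016  0.004 -1.   ] F [-1.5  0.1 -0.6] w 0.0935 grasp [0.444  0.0759 0.1168] yang 0.418
```

```bash
python3 -m handwheel '[0,-0.45,0,0.03, 0,0,0,0]'; python3 go.py .4404 .075 .058 .388; python3 -m handwheel '[0,0,0,0, 0,0,0,0]'; python3 go.py .4404 .075 .058 .388
```

```text
time_s: 3.08
eef_pos: [0.4394, 0.074, 0.1233]
orientation: [0.397, 0.584, -0.39, 0.591]
ft_force: [-1.2, 0.4, -0.1]
width: 0.0931
t 3.08 shift cm [ 5.93  0.04 -0.07] turn 0.002 | alt -3.14 j6 -0.33 tilt [ 0.014  0.004 -1.   ] F [-1.2  0.4 -0.1] w 0.0931 grasp [0.4395 0.074  0.1173] yang 0.39
time_s: 3.25
eef_pos: [0.4406, 0.0739, 0.1261]
orientation: [0.398, 0.583, -0.389, 0.592]
ft_force: [0.0, -0.1, 0.4]
width: 0.0931
t 3.25 shift cm [ 6.21 -0.08 -0.12] turn 0.003 | alt -3.138 j6 -0.33 tilt [ 0.017  0.004 -1.   ] F [ 0.  -0.1  0.4] w 0.0931 grasp [0.4407 0.074  0.1201] yang 0.391
```

```bash
python3 -m handwheel '[2,0,0,0, 2,0,-0.1,0, 1.5,0,0,0, 0.5,0,0,0, 0,0,0,0]'; python3 go.py .4404 .075 .058 .388
```

```text
time_s: 3.67
eef_pos: [0.4465, 0.0754, 0.0711]
orientation: [0.4, 0.58, -0.385, 0.597]
ft_force: [1.0, 0.1, -0.4]
width: 0.0926
t 3.67 shift cm [ 0.69 -0.6  -0.2 ] turn 0.006 | alt -3.136 j6 -0.33 tilt [ 0.032  0.005 -0.999] F [ 1.   0.1 -0.4] w 0.0926 grasp [0.4467 0.0755 0.0651] yang 0.394
```

```bash
python3 -m handwheel '[-2,0,0,0, -2,0,0,0, 0,0,0,0]'; python3 go.py .4404 .075 .058 .388;  python3 -m handwheel '[0.5,0,0,0, 0.5,0,0,0, 0.5,0,0,0, 0.5,0,0,0, 0.5,0,0,0, 0.5,0,0,0, 0.5,0,0,0, 0,0,0,0]'; python3 go.py .4404 .075 .058 .388
```

```text
time_s: 3.92
eef_pos: [0.446, 0.0752, 0.1147]
orientation: [0.4, 0.579, -0.384, 0.597]
ft_force: [0.1, 1.0, 0.8]
width: 0.0931
t 3.92 shift cm [ 5.05 -0.69 -0.23] turn 0.007 | alt -3.135 j6 -0.33 tilt [ 0.033  0.005 -0.999] F [0.1 1.  0.8] w 0.0931 grasp [0.4462 0.0753 0.1087] yang 0.395
time_s: 4.58
eef_pos: [0.4471, 0.0754, 0.0756]
orientation: [0.4, 0.579, -0.384, 0.597]
ft_force: [-1.2, 0.7, -0.4]
width: 0.093
t 4.58 shift cm [ 1.14 -0.67 -0.23] turn 0.007 | alt -3.135 j6 -0.34 tilt [ 0.033  0.005 -0.999] F [-1.2  0.7 -0.4] w 0.093 grasp [0.4473 0.0754 0.0696] yang 0.395
```

```bash
python3 -m handwheel '[-4,0,0,0, -4,0,0,0, -4,0,0,0]'; python3 go.py .4404 .075 .058 .388;python3 -m handwheel '[0,0,0,0]'; python3 go.py .4404 .075 .058 .388
```

```text
time_s: 4.83
eef_pos: [0.4388, 0.0744, 0.1898]
orientation: [0.396, 0.585, -0.389, 0.591]
ft_force: [1.1, -0.0, 0.2]
width: 0.0928
t 4.83 shift cm [ 1.259e+01  1.000e-02 -1.000e-02] turn 0.007 | alt -3.135 j6 -0.33 tilt [ 0.013  0.003 -1.   ] F [ 1.1 -0.   0.2] w 0.0928 grasp [0.4388 0.0744 0.1838] yang 0.395
time_s: 4.92
eef_pos: [0.4412, 0.0746, 0.1957]
orientation: [0.398, 0.583, -0.387, 0.594]
ft_force: [0.1, 1.1, 0.9]
width: 0.0926
t 4.92 shift cm [13.16 -0.34 -0.13] turn 0.007 | alt -3.135 j6 -0.33 tilt [ 0.021  0.004 -1.   ] F [0.1 1.1 0.9] w 0.0926 grasp [0.4414 0.0747 0.1897] yang 0.395
```

```bash
python3 -m handwheel '[-4,0,0,0, -4,0,0,0, -4,0,0,0, -2,0,0,0, -1,0,0,0, -0.5,0,0,0, 0,0,0,0]'; python3 go.py .4404 .075 .058 .388;python3 -m handwheel '[1,0,0,0, 1,0,0,0, 1,0,0,0, 1,0,0,0, 1,0,0,0, 1,0,0,0, 1,0,0,0, 1,0,0,0]'; python3 go.py .4404 .075 .058 .388
```

```text
time_s: 5.5
eef_pos: [0.4368, 0.0739, 0.3542]
orientation: [0.398, 0.582, -0.386, 0.594]
ft_force: [-0.6, -1.0, -0.3]
width: 0.0929
t 5.5 shift cm [29.03 -0.29 -0.11] turn 0.007 | alt -3.135 j6 -0.33 tilt [ 0.023  0.004 -1.   ] F [-0.6 -1.  -0.3] w 0.0929 grasp [0.4369 0.074  0.3483] yang 0.395
time_s: 6.17
eef_pos: [0.4342, 0.074, 0.257]
orientation: [0.395, 0.587, -0.39, 0.59]
ft_force: [0.2, -0.7, -0.7]
width: 0.0929
t 6.17 shift cm [19.31  0.45  0.14] turn 0.007 | alt -3.135 j6 -0.33 tilt [ 0.008  0.003 -1.   ] F [ 0.2 -0.7 -0.7] w 0.0929 grasp [0.4343 0.074  0.251 ] yang 0.395
```

```bash
python3 -m handwheel '[1,0,0,0, 1,0,0,0, 1,0,0,0, 1,0,0,0, 1,0,0,0, 1,0,0,0, 1,0,0,0, 1,0,0,0]'; python3 go.py .4404 .075 .058 .388;python3 -m handwheel '[1,0,0,0, 1,0,0,0, 1,0,0,0, 1,0,0,0, 1,0,0,0]'; python3 go.py .4404 .075 .058 .388
```

```text
time_s: 6.83
eef_pos: [0.4238, 0.0734, 0.1558]
orientation: [0.389, 0.594, -0.395, 0.583]
ft_force: [-0.4, -0.3, -0.5]
width: 0.0927
t 6.83 shift cm [9.15 1.73 0.57] turn 0.007 | alt -3.135 j6 -0.33 tilt [-0.017  0.001 -1.   ] F [-0.4 -0.3 -0.5] w 0.0927 grasp [0.4237 0.0734 0.1498] yang 0.395
time_s: 7.25
eef_pos: [0.4152, 0.073, 0.0941]
orientation: [0.386, 0.597, -0.398, 0.579]
ft_force: [4.2, 3.2, 3.9]
width: 0.093
t 7.25 shift cm [2.93 2.49 0.83] turn 0.007 | alt -3.135 j6 -0.34 tilt [-0.031  0.001 -1.   ] F [4.2 3.2 3.9] w 0.093 grasp [0.415  0.0731 0.0881] yang 0.395
```

```bash
python3 -m handwheel '[0,1.2,0.4,0, 0,1.2,0.4,0, 0,0,0,0]'; python3 go.py .4404 .075 .058 .388; python3 -m handwheel '[-2,0,0,0,0,0,0,0]'; python3 go.py .4404 .075 .058 .388; python3 -m handwheel '[2,0,0,0,0,0,0,0]'; python3 go.py .4404 .075 .058 .388
```

```text
time_s: 7.5
eef_pos: [0.4362, 0.0746, 0.0866]
orientation: [0.384, 0.6, -0.401, 0.576]
ft_force: [0.5, -0.4, 0.9]
width: 0.0927
t 7.5 shift cm [2.24 0.49 0.17] turn 0.007 | alt -3.135 j6 -0.33 tilt [-0.042  0.    -0.999] F [ 0.5 -0.4  0.9] w 0.0927 grasp [0.4359 0.0746 0.0806] yang 0.395
time_s: 7.67
eef_pos: [0.4354, 0.0745, 0.1047]
orientation: [0.383, 0.602, -0.402, 0.574]
ft_force: [-0.2, -0.1, 1.1]
width: 0.093
t 7.67 shift cm [4.04 0.66 0.22] turn 0.007 | alt -3.135 j6 -0.33 tilt [-0.047 -0.    -0.999] F [-0.2 -0.1  1.1] w 0.093 grasp [0.4351 0.0745 0.0987] yang 0.395
time_s: 7.83
eef_pos: [0.4336, 0.0744, 0.0838]
orientation: [0.383, 0.602, -0.402, 0.574]
ft_force: [0.0, -0.0, -0.4]
width: 0.0929
t 7.83 shift cm [1.94 0.73 0.24] turn 0.007 | alt -3.135 j6 -0.33 tilt [-0.047 -0.    -0.999] F [ 0.  -0.  -0.4] w 0.0929 grasp [0.4333 0.0744 0.0778] yang 0.395
```

```bash
python3 -m handwheel '[-1,0,0,0,-1,0,0,0,-1,0,0,0,-1,0,0,0,-1,0,0,0,-1,0,0,0,-1,0,0,0,-1,0,0,0,0,0,0,0]'; python3 go.py .4404 .075 .058 .388; python3 -m handwheel '[2,0,0,0,2,0,0,0,2,0,0,0]'; python3 go.py .4404 .075 .058 .388;python3 -m handwheel '[0,0,0,0]'; python3 go.py .4404 .075 .058 .388
```

```text
time_s: 8.58
eef_pos: [0.4344, 0.0743, 0.1731]
orientation: [0.382, 0.603, -0.402, 0.573]
ft_force: [0.1, 0.2, -0.6]
width: 0.093
t 8.58 shift cm [10.86  1.1   0.37] turn 0.007 | alt -3.135 j6 -0.33 tilt [-0.051 -0.001 -0.999] F [ 0.1  0.2 -0.6] w 0.093 grasp [0.4341 0.0743 0.1671] yang 0.395
time_s: 8.83
eef_pos: [0.4338, 0.0745, 0.1168]
orientation: [0.384, 0.6, -0.4, 0.576]
ft_force: [1.1, 0.4, -1.1]
width: 0.0931
t 8.83 shift cm [5.25 0.82 0.28] turn 0.007 | alt -3.135 j6 -0.33 tilt [-0.04  -0.    -0.999] F [ 1.1  0.4 -1.1] w 0.0931 grasp [0.4336 0.0745 0.1108] yang 0.395
time_s: 8.92
eef_pos: [0.4319, 0.0743, 0.1145]
orientation: [0.383, 0.601, -0.401, 0.575]
ft_force: [-1.0, 0.3, -0.7]
width: 0.0928
t 8.92 shift cm [5.01 1.02 0.35] turn 0.007 | alt -3.135 j6 -0.33 tilt [-0.045 -0.    -0.999] F [-1.   0.3 -0.7] w 0.0928 grasp [0.4317 0.0743 0.1085] yang 0.395
```

```bash
python3 -m handwheel '[-1,0,0,0,-1,0,0,0,-1,0,0,0,-1,0,0,0,-1,0,0,0,0,0,0,0]'; python3 go.py .4404 .075 .058 .388; python3 -m handwheel '[0,-4,-1.6,0,0,-4,-1.6,0,0,0,0,0]'; python3 go.py .4404 .075 .058 .388;python3 -m handwheel '[0,1,0.4,0,0,1,0.4,0,0,1,0.4,0,0,1,0.4,0,0,1,0.4,0,0,1,0.4,0,0,1,0.4,0,0,1,0.4,0,0,0,0,0]'; python3 go.py .4404 .075 .058 .388
```

```text
time_s: 9.42
eef_pos: [0.4343, 0.0744, 0.1745]
orientation: [0.383, 0.601, -0.401, 0.575]
ft_force: [0.2, 0.4, -0.7]
width: 0.0926
t 9.42 shift cm [11.01  1.03  0.36] turn 0.007 | alt -3.134 j6 -0.33 tilt [-0.044 -0.    -0.999] F [ 0.2  0.4 -0.7] w 0.0926 grasp [0.4341 0.0744 0.1685] yang 0.395
time_s: 9.67
eef_pos: [0.347, 0.073, 0.1802]
orientation: [0.384, 0.6, -0.4, 0.576]
ft_force: [1.1, 0.7, -0.4]
width: 0.093
t 9.67 shift cm [11.22  9.14  3.59] turn 0.007 | alt -3.135 j6 -0.32 tilt [-0.042 -0.    -0.999] F [ 1.1  0.7 -0.4] w 0.093 grasp [0.3468 0.073  0.1742] yang 0.395
time_s: 10.42
eef_pos: [0.4508, 0.0743, 0.1805]
orientation: [0.387, 0.597, -0.398, 0.579]
ft_force: [-0.9, -0.9, 0.3]
width: 0.0934
t 10.42 shift cm [11.68 -0.6  -0.32] turn 0.006 | alt -3.136 j6 -0.34 tilt [-0.031  0.001 -1.   ] F [-0.9 -0.9  0.3] w 0.0934 grasp [0.4506 0.0743 0.1745] yang 0.394
```

```bash
python3 -m handwheel '[0,-4,-1.6,0,0,-4,-1.6,0,0,0,0,0,0,1,0.4,0,0,1,0.4,0,0,1,0.4,0,0,1,0.4,0,0,1,0.4,0,0,1,0.4,0,0,1,0.4,0]'; python3 go.py .4404 .075 .058 .388;python3 -m handwheel '[0,-4,-1.6,0,0,-4,-1.6,0,0,0,0,0,0,1,0.4,0,0,1,0.4,0,0,1,0.4,0,0,1,0.4,0,0,1,0.4,0,0,1,0.4,0,0,1,0.4,0]'; python3 go.py .4404 .075 .058 .388
```

```text
time_s: 11.25
eef_pos: [0.4558, 0.0737, 0.1796]
orientation: [0.388, 0.596, -0.398, 0.58]
ft_force: [-0.5, -0.1, 0.3]
width: 0.0929
t 11.25 shift cm [11.59 -1.08 -0.58] turn 0.004 | alt -3.137 j6 -0.34 tilt [-0.027  0.001 -1.   ] F [-0.5 -0.1  0.3] w 0.0929 grasp [0.4556 0.0737 0.1736] yang 0.392
time_s: 12.08
eef_pos: [0.4742, 0.0732, 0.1779]
orientation: [0.39, 0.593, -0.397, 0.582]
ft_force: [-0.4, -0.6, 0.8]
width: 0.0931
t 12.08 shift cm [11.45 -2.86 -1.36] turn 0.002 | alt -3.14 j6 -0.34 tilt [-0.018  0.001 -1.   ] F [-0.4 -0.6  0.8] w 0.0931 grasp [0.4741 0.0732 0.1719] yang 0.39
```

```bash
python3 -m handwheel '[0,-2.9,-1.3,0, 0,0,0,0, 2,0,0,0, 2,0,0,0, 2,0,0,0]'; python3 go.py .4404 .075 .058 .388
```

```text
time_s: 12.5
eef_pos: [0.4597, 0.0742, 0.1184]
orientation: [0.394, 0.589, -0.395, 0.585]
ft_force: [1.3, 0.0, -0.7]
width: 0.0931
t 12.5 shift cm [ 5.45 -1.74 -0.79] turn -0.0 | alt 3.142 j6 -0.33 tilt [-0.004  0.002 -1.   ] F [ 1.3  0.  -0.7] w 0.0931 grasp [0.4597 0.0742 0.1124] yang 0.388
```

```bash
python3 -m handwheel '[0,-1.2,-0.5,0, 0,-0.5,-0.3,0, 0,0,0,0]'; python3 go.py .4404 .075 .058 .388;  python3 -m handwheel '[0.5,0,0,0, 0.5,0,0,0, 0.5,0,0,0, 0.5,0,0,0, 0.5,0,0,0, 0.5,0,0,0, 0.5,0,0,0,0,0,0,0]'; python3 go.py .4404 .075 .058 .388
```

```text
time_s: 12.75
eef_pos: [0.4463, 0.0749, 0.114]
orientation: [0.394, 0.589, -0.395, 0.585]
ft_force: [0.4, -0.4, 0.2]
width: 0.0928
t 12.75 shift cm [ 5.   -0.52 -0.21] turn -0.001 | alt 3.141 j6 -0.33 tilt [-0.007  0.002 -1.   ] F [ 0.4 -0.4  0.2] w 0.0928 grasp [0.4463 0.0749 0.108 ] yang 0.387
time_s: 13.42
eef_pos: [0.452, 0.0751, 0.0765]
orientation: [0.395, 0.587, -0.394, 0.586]
ft_force: [-0.1, -0.1, -0.5]
width: 0.0928
t 13.42 shift cm [ 1.25 -1.08 -0.43] turn -0.001 | alt 3.14 j6 -0.33 tilt [-0.001  0.002 -1.   ] F [-0.1 -0.1 -0.5] w 0.0928 grasp [0.452  0.0751 0.0705] yang 0.387
```

```bash
python3 -m handwheel '[0.5,-0.6,-0.25,0, 0.5,-0.5,-0.2,0, 0.2,0,0,0, 0,0,0,0]'; python3 go.py .4404 .075 .058 .388
```

```text
time_s: 13.75
eef_pos: [0.4384, 0.0751, 0.0632]
orientation: [0.395, 0.588, -0.394, 0.586]
ft_force: [-0.6, 0.3, 0.3]
width: 0.0934
t 13.75 shift cm [-0.08  0.18  0.09] turn -0.001 | alt 3.141 j6 -0.33 tilt [-0.001  0.002 -1.   ] F [-0.6  0.3  0.3] w 0.0934 grasp [0.4384 0.0751 0.0572] yang 0.387
```

```bash
python3 -m handwheel '[0,0.15,0.1,0, 0,0,0,0, 0,0,0,0, 0,0,0,0, 0,0,0,0, 0,0,0,0]' 1; python3 go.py .4404 .075 .058 .388
```

```text
time_s: 14.25
eef_pos: [0.441, 0.0748, 0.0638]
orientation: [0.395, 0.587, -0.394, 0.586]
ft_force: [0.6, 0.3, 0.4]
width: 0.058
t 14.25 shift cm [-0.02 -0.05 -0.04] turn -0.001 | alt 3.141 j6 -0.33 tilt [ 0.     0.002 -1.   ] F [0.6 0.3 0.4] w 0.058 grasp [0.441  0.0748 0.0578] yang 0.387
```

```bash
python3 -m handwheel '[0,0,0,0, 0,0,0,0, 0,0,0,0, 0,0,0,0]' 1; python3 go.py .4404 .075 .058 .388; python3 -m handwheel '[-1,0,0,0,-1,0,0,0,-1,0,0,0,-1,0,0,0,-1,0,0,0,-1,0,0,0]'; python3 go.py .627 -.109 .08 -.021
```

```text
time_s: 14.58
eef_pos: [0.4408, 0.0747, 0.0638]
orientation: [0.395, 0.587, -0.394, 0.586]
ft_force: [-0.0, 0.1, -1.1]
width: 0.0453
t 14.58 shift cm [-0.02 -0.03 -0.04] turn -0.001 | alt 3.141 j6 -0.33 tilt [-0.     0.002 -1.   ] F [-0.   0.1 -1.1] w 0.0453 grasp [0.4408 0.0747 0.0578] yang 0.387
time_s: 15.08
eef_pos: [0.4378, 0.0744, 0.1268]
orientation: [0.393, 0.589, -0.396, 0.584]
ft_force: [-0.1, 0.6, -7.0]
width: 0.0456
t 15.08 shift cm [ 3.9  10.62 24.15] turn 0.408 | alt -2.734 j6 -0.33 tilt [-0.008  0.002 -1.   ] F [-0.1  0.6 -7. ] w 0.0456 grasp [0.4378 0.0745 0.1208] yang 0.387
```

```bash
python3 -m handwheel '[-1.5,0,0,0,-1,0.5,1,0, 0,1,2.4,0, 0,1.2,2.8,0, 0,1.2,2.8,0, 0,1.2,2.8,0, 0,1.2,2.8,0, 0,1,2.4,0, 0,0.7,1.5,0,0,0.3,0.7,0,0,0,0,0]'; python3 go.py .627 -.109 .08 -.020
```

```text
time_s: 16.0
eef_pos: [0.5896, -0.0785, 0.1609]
orientation: [0.393, 0.59, -0.395, 0.584]
ft_force: [-0.7, 0.9, -5.9]
width: 0.0457
t 16.0 shift cm [7.46 2.36 4.28] turn 0.409 | alt -2.732 j6 -0.6 tilt [-0.008  0.002 -1.   ] F [-0.7  0.9 -5.9] w 0.0457 grasp [ 0.5895 -0.0784  0.1549] yang 0.389
```

Nearly tilt-free. Next I turn, then go to a hover short of fence and stop.

```bash
python3 -m handwheel '[0,0.7,1.3,0, 0,0.6,1.1,0, 0,0,0,0.1, 0,0,0,0.1, 0,0,0,0.1, 0,0,0,0.08, 0,0,0,0.03, 0,0,0,0, 0,0,0,0]'; python3 go.py .622 -.104 .08 -.020
```

```text
time_s: 16.75
eef_pos: [0.6029, -0.0883, 0.162]
orientation: [-0.505, -0.497, 0.512, -0.485]
ft_force: [0.5, -0.0, -6.1]
width: 0.0454
t 16.75 shift cm [7.55 2.11 1.54] turn -0.015 | alt 3.126 j6 -0.19 tilt [-0.02   0.006 -1.   ] F [ 0.5 -0.  -6.1] w 0.0454 grasp [ 0.6028 -0.0883  0.156 ] yang -0.035
```

```bash
python3 - <<'E'
from l import *
c=crop("scene",200,230,200,160,4,"s3")
w=cam("wrist");sv("w3",w["image"])
E
```

```text
(no output)
```

View pics/s3.png

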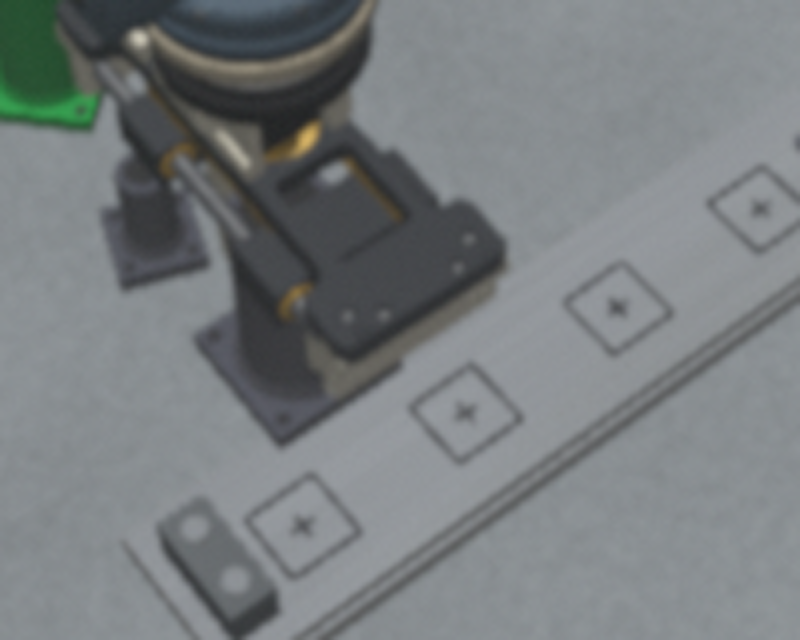

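View pics/w3.png

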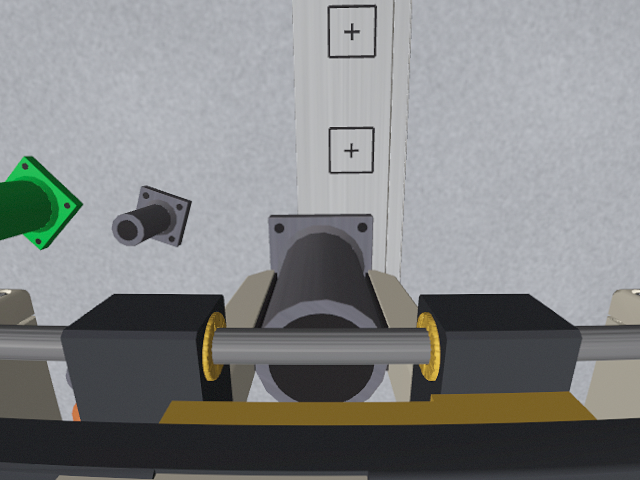

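```bash
python3 - <<'E'
from h import *
w=cam("wrist");T,s=pose();z=T[2,3]-.006-.058+.010
p=ray(w,[[269.5,216],[373,215.5]],z);print(p.round(4),np.linalg.norm(p[1]-p[0]))
m=ray(w,[[351.5,32.5],[351,150]],.012);print(m.round(4))
d=m[0]-m[1];print("plate yaw",np.arctan2(-d[0],d[1]),np.linalg.norm(d[:2]))
e=p[1]-p[0];print("foot yaw",np.arctan2(e[1],e[0]))
mid=p.mean(0);n=np.array([e[1],-e[0]])/np.linalg.norm(e[:2])
print("D foot top centre",mid[:2]+n*.031,"grasp",T[:3,3]+T[:3,0]*.006)
print("mark4",m[1]-2*d,)
E
```

```text
[[ 0.5732 -0.0552  0.1079]
 [ 0.6336 -0.0569  0.1079]] 0.06047449816025213
[[ 0.6297  0.0694  0.012 ]
 [ 0.6278 -0.0196  0.012 ]]
plate yaw -0.021537248068220452 0.08906711624296498
foot yaw -0.027425540049874568
D foot top centre [ 0.60256313 -0.08703335] grasp [ 0.60330635 -0.088767    0.15594115]
mark4 [ 0.62398914 -0.19769033  0.012     ]
```

```bash
python3 -m handwheel '[0.7,0.8,0.8,0, 0.7,0.8,0.7,0, 0.7,0,0,0, 0.7,0,0,0, 0.7,0,0,0, 0.5,0,0,0,0,0,0,0]'; python3 go.py .6216 -.105 .07 -.0215
```

```text
time_s: 17.48
eef_pos: [0.619, -0.106, 0.1158]
orientation: [-0.505, -0.498, 0.512, -0.485]
ft_force: [-0.1, 0.2, -6.9]
width: 0.0453
t 17.48 shift cm [ 3.98  0.34 -0.08] turn -0.013 | alt 3.129 j6 -0.21 tilt [-0.021  0.006 -1.   ] F [-0.1  0.2 -6.9] w 0.0453 grasp [ 0.6188 -0.1059  0.1098] yang -0.034
```

```bash
python3 -m handwheel '[0.6,0,0,0, 0.6,0,0,0, 0.6,0,0,0, 0.6,0,0,0, 0.5,0,0,0, 0,0,0,0]'; python3 go.py .6216 -.105 .07 -.0215
```

```text
time_s: 17.98
eef_pos: [0.618, -0.1052, 0.0838]
orientation: [-0.504, -0.498, 0.512, -0.485]
ft_force: [0.4, 1.2, -6.4]
width: 0.0456
t 17.98 shift cm [ 0.77  0.37 -0.03] turn -0.012 | alt 3.13 j6 -0.21 tilt [-0.021  0.006 -1.   ] F [ 0.4  1.2 -6.4] w 0.0456 grasp [ 0.6179 -0.1052  0.0778] yang -0.033
```

```bash
python3 -m handwheel '[0.4,0.1,0,-0.01, 0.3,0.1,0,0, 0,0,0,0]'; python3 go.py .6216 -.105 .07 -.0215; python3 - <<'E'
from l import *
c=crop("scene",200,270,160,130,5,"s4")
w=cam("wrist");sv("w4",w["image"])
E
```

```text
time_s: 18.23
eef_pos: [0.6204, -0.1053, 0.0766]
orientation: [-0.502, -0.501, 0.509, -0.488]
ft_force: [0.3, 0.1, -6.4]
width: 0.0456
t 18.23 shift cm [ 0.06  0.12 -0.03] turn -0.001 | alt 3.141 j6 -0.22 tilt [-0.02   0.006 -1.   ] F [ 0.3  0.1 -6.4] w 0.0456 grasp [ 0.6203 -0.1053  0.0706] yang -0.022
```

View pics/s4.png

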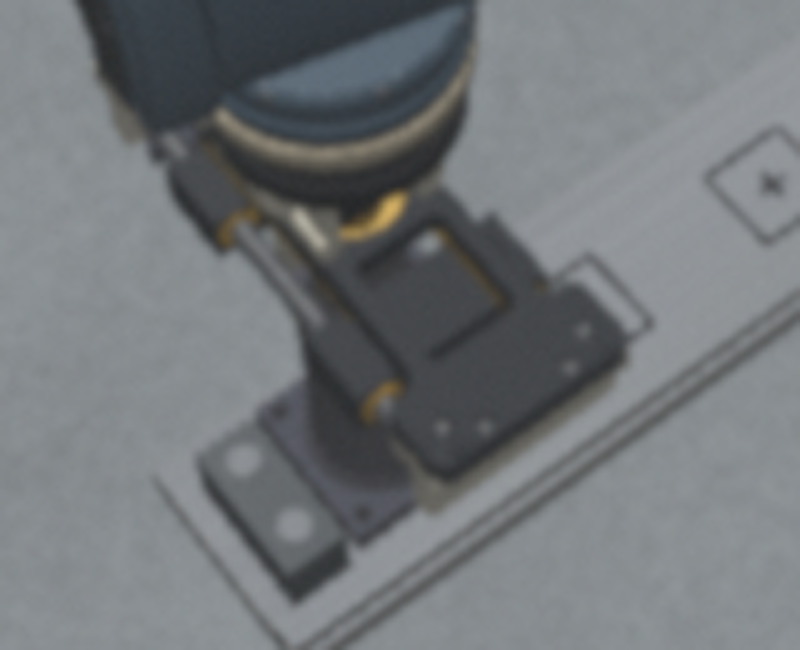

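View pics/w4.png

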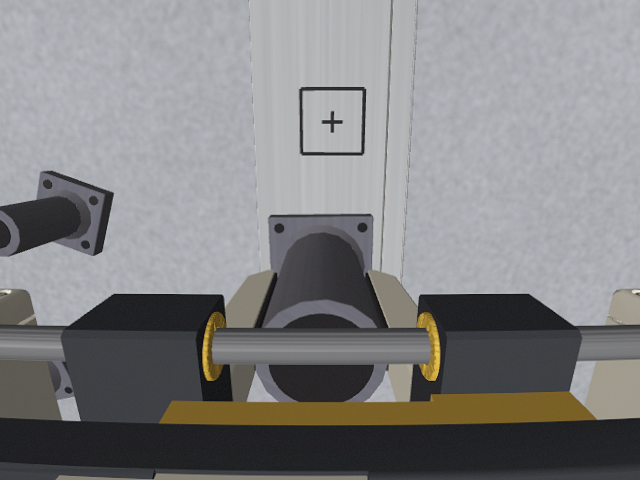

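```bash
python3 -m handwheel '[0.15,0,0,0, 0,0,0,0]'; python3 go.py .6266 -.1102 .07 -.0215; python3 -m handwheel '[0.15,0,0,0, 0,0,0,0]'; python3 go.py .6266 -.1102 .07 -.0215
```

```text
time_s: 18.5
eef_pos: [0.6207, -0.1053, 0.0769]
orientation: [-0.502, -0.501, 0.509, -0.488]
ft_force: [-0.1, 0.1, -6.6]
width: 0.0458
t 18.5 shift cm [0.08 0.61 0.48] turn -0.001 | alt 3.141 j6 -0.22 tilt [-0.019  0.006 -1.   ] F [-0.1  0.1 -6.6] w 0.0458 grasp [ 0.6206 -0.1053  0.0709] yang -0.022
time_s: 18.67
eef_pos: [0.6211, -0.1054, 0.0767]
orientation: [-0.502, -0.5, 0.509, -0.489]
ft_force: [-0.5, 0.4, -6.8]
width: 0.0451
t 18.67 shift cm [0.06 0.56 0.47] turn -0.001 | alt 3.141 j6 -0.22 tilt [-0.018  0.006 -1.   ] F [-0.5  0.4 -6.8] w 0.0451 grasp [ 0.621  -0.1053  0.0707] yang -0.022
```

```bash
python3 -m handwheel '[0.3,0,0,0, 0.2,0,0,0]'; python3 go.py .6266 -.1102 .07 -.0215; python3 -m handwheel '[0.3,0,0,0]'; python3 go.py .6266 -.1102 .07 -.0215
```

```text
time_s: 18.83
eef_pos: [0.6214, -0.1054, 0.0758]
orientation: [-0.502, -0.5, 0.509, -0.489]
ft_force: [-11.7, 2.0, 18.9]
width: 0.0461
t 18.83 shift cm [-0.03  0.53  0.47] turn -0.0 | alt 3.141 j6 -0.22 tilt [-0.017  0.005 -1.   ] F [-11.7   2.   18.9] w 0.0461 grasp [ 0.6212 -0.1054  0.0698] yang -0.022
time_s: 18.92
eef_pos: [0.6214, -0.1055, 0.0757]
orientation: [-0.502, -0.5, 0.509, -0.489]
ft_force: [-19.8, 4.6, 39.0]
width: 0.0457
t 18.92 shift cm [-0.04  0.53  0.46] turn -0.0 | alt 3.141 j6 -0.22 tilt [-0.017  0.005 -1.   ] F [-19.8   4.6  39. ] w 0.0457 grasp [ 0.6213 -0.1054  0.0697] yang -0.022
```

```bash
python3 -m handwheel '[-0.1,0,0,0]'; python3 go.py .6266 -.1102 .07 -.0215; python3 -m handwheel '[0,0.3,0.3,0, 0,0.3,0.3,0]'; python3 go.py .6266 -.1102 .07 -.0215
```

```text
time_s: 19.0
eef_pos: [0.6214, -0.1055, 0.0775]
orientation: [-0.502, -0.5, 0.508, -0.489]
ft_force: [0.4, 0.5, -6.9]
width: 0.0459
t 19.0 shift cm [0.14 0.53 0.46] turn -0.0 | alt 3.141 j6 -0.22 tilt [-0.017  0.005 -1.   ] F [ 0.4  0.5 -6.9] w 0.0459 grasp [ 0.6213 -0.1054  0.0715] yang -0.022
time_s: 19.17
eef_pos: [0.6266, -0.1111, 0.0774]
orientation: [-0.502, -0.501, 0.509, -0.488]
ft_force: [-12.4, 13.4, 5.4]
width: 0.0458
t 19.17 shift cm [ 0.14  0.   -0.08] turn -0.0 | alt 3.141 j6 -0.23 tilt [-0.019  0.006 -1.   ] F [-12.4  13.4   5.4] w 0.0458 grasp [ 0.6265 -0.111   0.0714] yang -0.022
```

```bash
python3 -m handwheel '[0.2,0.1,0.1,0]'; python3 go.py .6266 -.1102 .07 -.0215; python3 -m handwheel '[0.2,0.1,0.1,0]'; python3 go.py .6266 -.1102 .07 -.0215
```

```text
time_s: 19.25
eef_pos: [0.6267, -0.1112, 0.0758]
orientation: [-0.502, -0.502, 0.509, -0.487]
ft_force: [-20.0, 9.8, 37.9]
width: 0.0456
t 19.25 shift cm [-0.02 -0.01 -0.1 ] turn -0.001 | alt 3.141 j6 -0.23 tilt [-0.022  0.009 -1.   ] F [-20.    9.8  37.9] w 0.0456 grasp [ 0.6266 -0.1112  0.0698] yang -0.023
time_s: 19.33
eef_pos: [0.627, -0.1115, 0.0758]
orientation: [-0.502, -0.503, 0.51, -0.485]
ft_force: [-20.0, 9.3, 35.8]
width: 0.0457
t 19.33 shift cm [-0.02 -0.04 -0.13] turn -0.001 | alt 3.14 j6 -0.23 tilt [-0.026  0.011 -1.   ] F [-20.    9.3  35.8] w 0.0457 grasp [ 0.6268 -0.1114  0.0698] yang -0.023
```

```bash
python3 -m handwheel '[0,0,0,0,0,0,0,0,0,0,0,0,0,0,0,0]' -0.4; python3 go.py .6266 -.1102 .07 -.0215; python3 - <<'E'
from l import *
c=crop("scene",200,270,160,130,5,"s5")
w=cam("wrist");sv("w5",w["image"])
E
```

```text
time_s: 19.67
eef_pos: [0.6289, -0.1125, 0.0767]
orientation: [-0.502, -0.502, 0.509, -0.486]
ft_force: [-0.8, -0.1, -0.7]
width: 0.0642
t 19.67 shift cm [ 0.08 -0.23 -0.23] turn -0.001 | alt 3.14 j6 -0.23 tilt [-0.023  0.01  -1.   ] F [-0.8 -0.1 -0.7] w 0.0642 grasp [ 0.6288 -0.1125  0.0707] yang -0.023
```

View pics/s5.png

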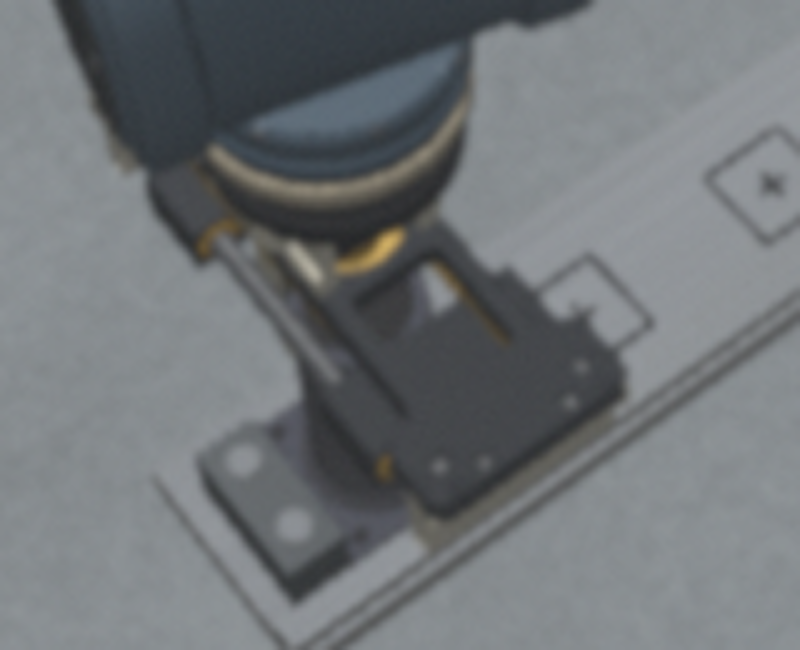

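View pics/w5.png

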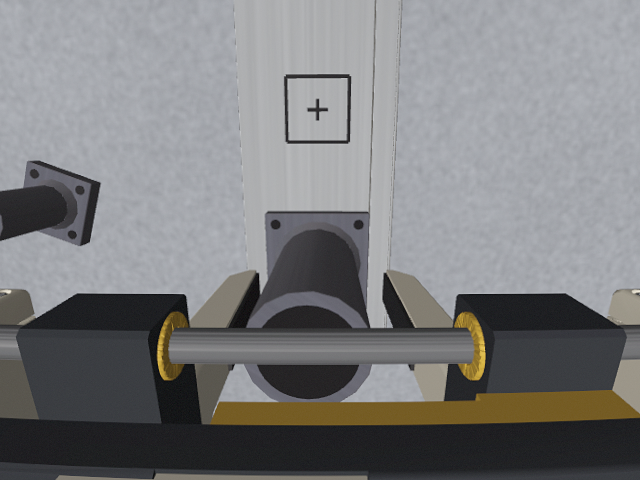

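```bash
python3 - <<'E'
from l import *
c=crop("wrist",230,190,200,90,4,"w6")
E
```

```text
(no output)
```

View pics/w6.png

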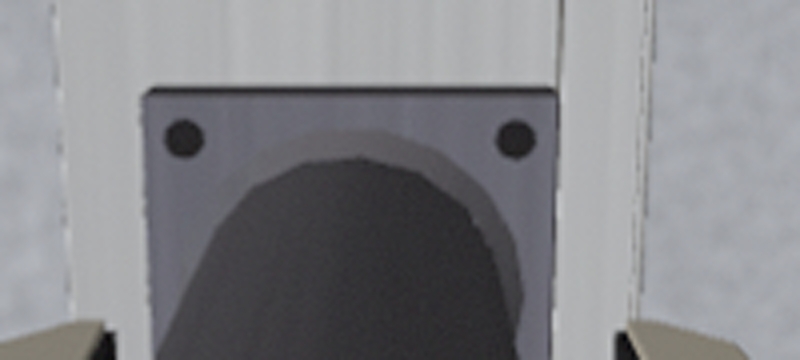

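```bash
python3 -m handwheel '[0,-0.2,0,0,0,0,0,0,-1,0,0,0,-1,0,0,0,-1,0,0,0,-1,0,0,0,-1,0,0,0,-1,0,0,0,-1,0,0,0,-1,0,0,0]' -1; python3 go.py .3475 .2944 .15 .163;  python3 -m handwheel '[-3,0,0,0,-2,0,0,0,0,0,0,0]'; python3 go.py .3475 .2944 .15 .163; python3 - <<'E'
from l import *
c=crop("wrist",160,100,320,240,2.4,"w7")
E
```

```text
time_s: 20.65
eef_pos: [0.6283, -0.1133, 0.1645]
orientation: [-0.502, -0.502, 0.509, -0.486]
ft_force: [0.2, 0.0, 0.3]
width: 0.0926
t 20.65 shift cm [  1.92 -28.99 -40.09] turn -0.186 | alt 2.956 j6 -0.23 tilt [-0.023  0.01  -1.   ] F [0.2 0.  0.3] w 0.0926 grasp [ 0.6282 -0.1132  0.1586] yang -0.023
time_s: 20.9
eef_pos: [0.6298, -0.1139, 0.2202]
orientation: [-0.503, -0.502, 0.509, -0.486]
ft_force: [-0.3, -0.2, 0.5]
width: 0.0927
t 20.9 shift cm [  7.42 -29.02 -40.1 ] turn -0.186 | alt 2.956 j6 -0.23 tilt [-0.021  0.01  -1.   ] F [-0.3 -0.2  0.5] w 0.0927 grasp [ 0.6297 -0.1138  0.2142] yang -0.023
```

View pics/w7.png

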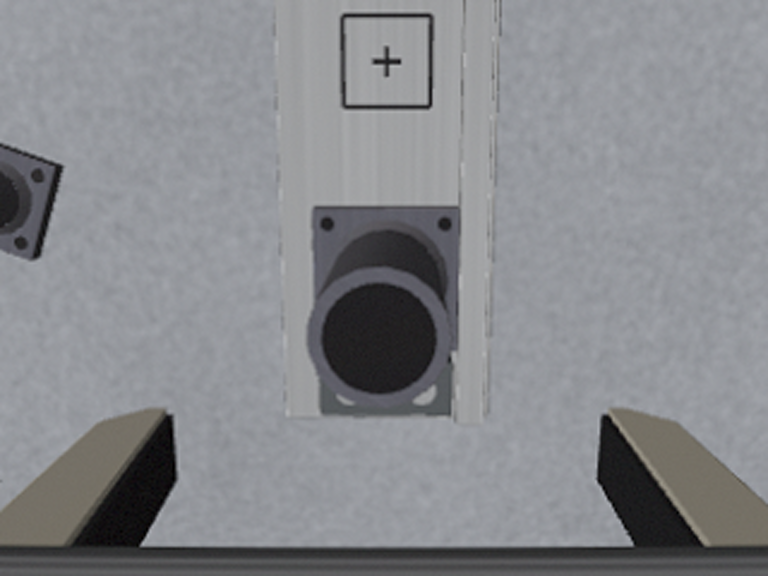

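```bash
python3 -m handwheel '[0,-1.2,-1.7,0, 0,-2.3,-3.2,0, 0,-2.3,-3.2,0, 0,-2.3,-3.2,0, 0,-2.3,-3.2,0, 0,-2.3,-3.2,0, 0,-2.3,-3.2,0, 0,-2.3,-3.2,0, 0,-2.3,-3.2,0, 0,-2.3,-3.2,0, 0,-2.3,-3.2,0, 0,-1.2,-1.7,0]'; python3 go.py .346 .296 .15 .163; python3 - <<'E'
from l import *
c=crop("scene",200,270,160,130,5,"s6")
E
```

```text
time_s: 21.95
eef_pos: [0.3684, 0.2554, 0.2174]
orientation: [-0.5, -0.503, 0.515, -0.481]
ft_force: [1.7, 0.3, -0.3]
width: 0.0931
t 21.95 shift cm [ 6.25 -2.14 -3.95] turn -0.195 | alt 2.947 j6 0.51 tilt [-0.036  0.007 -0.999] F [ 1.7  0.3 -0.3] w 0.0931 grasp [0.3682 0.2555 0.2114] yang -0.032
```

View pics/s6.png

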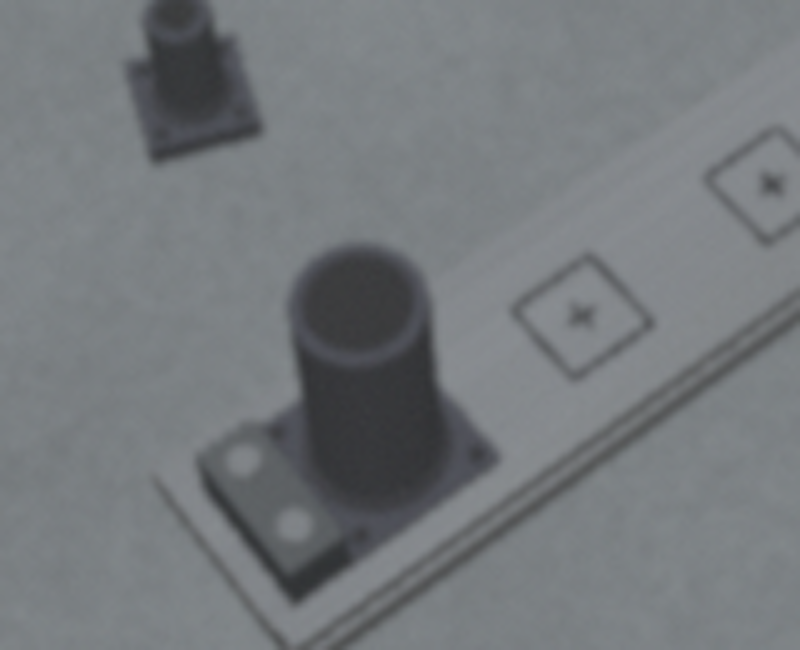

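```bash
python3 -m handwheel '[0,-2.1,-2,-0.1, 0,0,-1.5,-0.09, 0,0,0,0]'; python3 go.py .346 .296 .15 .163; python3 - <<'E'
from fit import *
w=cam("wrist");sv("w8",w["image"])
E
```

```text
time_s: 22.25
eef_pos: [0.3426, 0.2941, 0.2162]
orientation: [0.448, 0.552, -0.464, 0.528]
ft_force: [0.3, -0.3, 0.6]
width: 0.0929
t 22.25 shift cm [ 6.01  0.6  -0.06] turn 0.006 | alt -3.135 j6 0.41 tilt [-0.04   0.005 -0.999] F [ 0.3 -0.3  0.6] w 0.0929 grasp [0.3424 0.2941 0.2102] yang 0.169
```

View pics/w8.png

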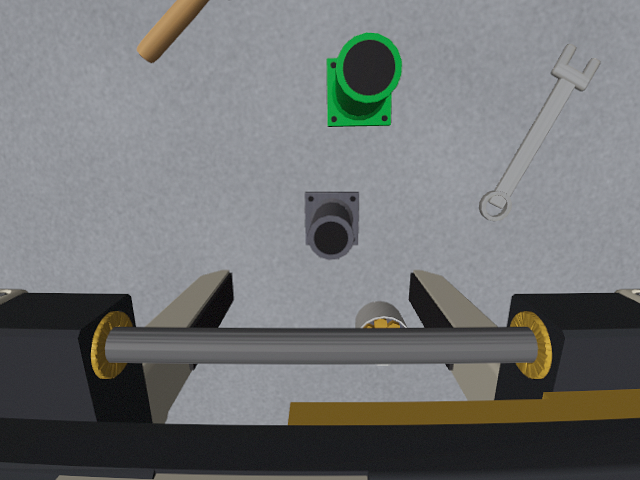

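```bash
python3 - <<'E'
from fit import *
w=cam("wrist");print(fit([w],(.346,.296),[(285,172,95,98)],"C"))
print("tin",ray(w,[[381,317]],.042)[:,:2].round(4),"green foot",ray(w,[[360,93]],.01)[:,:2].round(4))
E
python3 go.py .346 .296 .055 .163
```

```text
{'C': (np.float64(0.011132940451604746), [0.3452, 0.2963, 1.7411])}
tin [[0.411  0.2101]] green foot [[0.3511 0.4204]]
t 22.35 shift cm [15.48  0.98 -0.14] turn -0.001 | alt 3.14 j6 0.41 tilt [-0.041  0.005 -0.999] F [-0.3  0.2  0.3] w 0.0932 grasp [0.3426 0.2924 0.2101] yang 0.162
```

```bash
python3 -m handwheel '[0,-4,0,0,0,-4,0,0,0,0,0,0,0,1,0,0,0,1,0,0,0,1,0,0,0,1,0,0,0,1,0,0,0,1,0,0,0,1,0,0,0,0.5,0,0]'; python3 go.py .3452 .2963 .055 .170; python3 -m handwheel '[3,0,0,0,3,0,0,0]'; python3 go.py .3452 .2963 .055 .170
```

```text
time_s: 23.27
eef_pos: [0.3491, 0.2854, 0.2124]
orientation: [0.455, 0.545, -0.474, 0.521]
ft_force: [0.4, -0.2, 0.2]
width: 0.0927
t 23.27 shift cm [15.15  0.4  -1.01] turn -0.033 | alt 3.109 j6 0.42 tilt [-0.043  0.002 -0.999] F [ 0.4 -0.2  0.2] w 0.0927 grasp [0.3488 0.2855 0.2064] yang 0.137
time_s: 23.43
eef_pos: [0.3516, 0.2875, 0.1551]
orientation: [0.459, 0.543, -0.471, 0.522]
ft_force: [0.6, 0.2, -0.2]
width: 0.093
t 23.43 shift cm [ 9.44 -0.21 -0.85] turn -0.034 | alt 3.107 j6 0.41 tilt [-0.034  0.007 -0.999] F [ 0.6  0.2 -0.2] w 0.093 grasp [0.3514 0.2876 0.1491] yang 0.136
```

```bash
python3 -m handwheel '[2.5,-0.2,-0.8,-0.03, 2.5,0,0,0, 1,0,0,0,0.5,0,0,0]'; python3 go.py .3452 .2963 .055 .170
```

```text
time_s: 23.77
eef_pos: [0.3464, 0.2952, 0.0835]
orientation: [0.449, 0.551, -0.464, 0.528]
ft_force: [-0.6, 0.2, 1.2]
width: 0.0932
t 23.77 shift cm [ 2.25 -0.02 -0.11] turn -0.004 | alt 3.138 j6 0.39 tilt [-0.038  0.005 -0.999] F [-0.6  0.2  1.2] w 0.0932 grasp [0.3462 0.2952 0.0775] yang 0.166
```

```bash
python3 -m handwheel '[0.6,0,-0.1,0, 0.6,0,0,0, 0.6,0,0,0, 0.3,0,0,0, 0,0,0,0]'; python3 go.py .3452 .2963 .055 .170; python3 -m handwheel '[0,0,0,0, 0,0,0,0, 0,0,0,0, 0,0,0,0, 0,0,0,0, 0,0,0,0, 0,0,0,0, 0,0,0,0, 0,0,0,0, 0,0,0,0, 0,0,0,0]' 1; python3 go.py .3452 .2963 .055 .170
```

```text
time_s: 24.18
eef_pos: [0.3466, 0.2968, 0.0609]
orientation: [0.45, 0.551, -0.464, 0.528]
ft_force: [0.0, -0.7, 0.7]
width: 0.0929
t 24.18 shift cm [-0.   -0.14  0.02] turn -0.004 | alt 3.137 j6 0.39 tilt [-0.037  0.005 -0.999] F [ 0.  -0.7  0.7] w 0.0929 grasp [0.3464 0.2968 0.055 ] yang 0.166
time_s: 25.1
eef_pos: [0.3474, 0.2973, 0.0628]
orientation: [0.451, 0.55, -0.463, 0.529]
ft_force: [-0.9, 0.0, -0.6]
width: 0.0376
t 25.1 shift cm [ 0.18 -0.23  0.06] turn -0.004 | alt 3.137 j6 0.39 tilt [-0.035  0.007 -0.999] F [-0.9  0.  -0.6] w 0.0376 grasp [0.3472 0.2973 0.0568] yang 0.166
```

```bash
python3 -m handwheel '[-1,0,0,0,-2,0,0,0,-2,0,0,0,-2,0,0,0,-1,0,0,0,0,0,0,0]'; python3 go.py .615 -.02 .12 -.0215
```

```text
time_s: 25.6
eef_pos: [0.3489, 0.2956, 0.1472]
orientation: [0.449, 0.551, -0.465, 0.528]
ft_force: [0.5, 0.0, -2.8]
width: 0.0379
t 25.6 shift cm [ 0.96 21.1  35.53] turn 0.187 | alt -2.954 j6 0.4 tilt [-0.039  0.004 -0.999] F [ 0.5  0.  -2.8] w 0.0379 grasp [0.3486 0.2956 0.1412] yang 0.166
```

```bash
python3 -m handwheel '[0,1,1.7,0, 0,1.9,3.2,0, 0,1.9,3.2,0, 0,1.9,3.2,0, 0,1.9,3.2,0, 0,1.9,3.2,0, 0,1.9,3.2,0, 0,1.9,3.2,0, 0,1.9,3.2,0, 0,1.9,3.2,0, 0,1.5,2.5,0, 0,0.8,1.4,0]'; python3 go.py .615 -.02 .12 -.0215
```

```text
time_s: 26.6
eef_pos: [0.6124, -0.0236, 0.1303]
orientation: [0.446, 0.554, -0.465, 0.527]
ft_force: [0.3, 0.4, -3.7]
width: 0.0372
t 26.6 shift cm [ 0.42  0.34 -0.3 ] turn 0.193 | alt -2.948 j6 -0.29 tilt [-0.046  0.004 -0.999] F [ 0.3  0.4 -3.7] w 0.0372 grasp [ 0.6121 -0.0236  0.1243] yang 0.172
```

```bash
python3 -m handwheel '[-0.5,0,0,0.1, 0,0,0,0.09, 0,-4,0,0, 0,-2,0,0, 0,0,0,0, 0,1,0,0,0,1,0,0,0,1,0,0,0,1,0,0,0,0.8,0,0,0,0,0,0]'; python3 go.py .615 -.02 .12 -.0215
```

```text
time_s: 27.52
eef_pos: [0.6066, -0.0287, 0.1276]
orientation: [-0.496, -0.506, 0.52, -0.477]
ft_force: [0.5, -0.6, -3.5]
width: 0.0377
t 27.52 shift cm [ 0.12  0.82 -0.89] turn -0.012 | alt 3.13 j6 -0.09 tilt [-0.053  0.005 -0.999] F [ 0.5 -0.6 -3.5] w 0.0377 grasp [ 0.6062 -0.0286  0.1216] yang -0.033
```

```bash
cat > hand.py <<'E'
from l import *
import sys
w=cam("wrist");sv(sys.argv[1],w["image"][0:260])
E
python3 hand.py w9
```

```text
(no output)
```

View pics/w9.png

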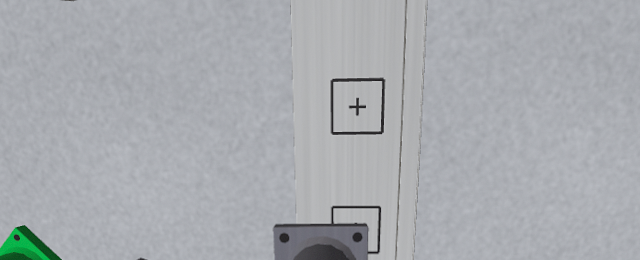

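```bash
cat > rel.py <<'E'
from h import *
def rel(corners,f,marks,gz):
    """corners of far (+y) foot top edge [left,right], foot size f, {marknum: px}, gz=grasp height above underside -> grasp target for mark"""
    w=cam("wrist");T,s=pose();G=T[:3,3]+T[:3,0]*.006
    z=G[2]-gz+.01
    # refine z so edge length matches
    for _ in range(5):
        p=ray(w,corners,z);L=np.linalg.norm(p[1]-p[0]);camz=w["E"][2][3];z=camz-(camz-z)*f/L
    e=p[1]-p[0];n=np.array([e[1],-e[0]])/np.linalg.norm(e[:2]);c=p.mean(0)[:2]+n*f/2
    print("z foot top",z.round(4),"by grasp",(G[2]-gz+.01).round(4),"foot c",c.round(4),"yaw",np.arctan2(e[1],e[0]).round(4),"grasp",G.round(4))
    for k,px in marks.items():
        m=ray(w,[px],.012)[0][:2];print("mark",k,m.round(4),"-> foot must move",(m-c).round(4),"grasp target",(G[:2]+m-c).round(4))
E
python3 - <<'E'
from rel import *
rel([[274,227],[368,225]],.056,{2:(357.5,106.5)},.057)
w=cam("wrist");print(ray(w,[[332,207.5],[380,207.5]],.012).round(4))
E
```

```text
z foot top 0.0715 by grasp 0.0744 foot c [ 0.6035 -0.0306] yaw 0.0 grasp [ 0.6046 -0.0286  0.1214]
mark 2 [0.629  0.0704] -> foot must move [0.0255 0.1011] grasp target [0.6301 0.0725]
[[ 0.608  -0.0016  0.012 ]
 [ 0.6443 -0.0025  0.012 ]]
```

```bash
python3 go.py .6277 -.0176 .085 -.0545; python3 -m handwheel '[0,1,-0.5,0.02, 0,1,-0.5,0, 0,0.4,0,0,0,0,0,0]'; python3 go.py .6277 -.0176 .085 -.0545
```

```text
t 27.67 shift cm [ 3.53  2.5  -1.16] turn 0.021 | alt -3.12 j6 -0.09 tilt [-0.055  0.005 -0.998] F [-0.6 -0.4 -3.7] w 0.0377 grasp [ 0.604  -0.0285  0.1216] yang -0.033
time_s: 28.0
eef_pos: [0.6285, -0.0194, 0.1259]
orientation: [-0.5, -0.501, 0.526, -0.471]
ft_force: [0.1, -0.8, -3.0]
width: 0.0376
t 28.0 shift cm [ 3.49  0.11 -0.17] turn 0.0 | alt -3.141 j6 -0.05 tilt [-0.057  0.005 -0.998] F [ 0.1 -0.8 -3. ] w 0.0376 grasp [ 0.6281 -0.0194  0.1199] yang -0.054
```

```bash
python3 -m handwheel '[2,0.1,-0.15,0, 1.5,0,0,0]'; python3 go.py .6277 -.0176 .072 -.0545; python3 -m handwheel '[0,0,0,0]';python3 go.py .6277 -.0176 .072 -.0545; python3 hand.py w10
```

```text
time_s: 28.17
eef_pos: [0.6288, -0.0182, 0.0931]
orientation: [-0.501, -0.5, 0.525, -0.473]
ft_force: [-0.7, -0.4, -3.9]
width: 0.0376
t 28.17 shift cm [ 1.51 -0.04 -0.05] turn 0.001 | alt -3.141 j6 -0.05 tilt [-0.051  0.005 -0.999] F [-0.7 -0.4 -3.9] w 0.0376 grasp [ 0.6285 -0.0181  0.0871] yang -0.054
time_s: 28.25
eef_pos: [0.6272, -0.0182, 0.0908]
orientation: [-0.5, -0.501, 0.526, -0.471]
ft_force: [-0.4, 0.7, -3.6]
width: 0.0378
t 28.25 shift cm [ 1.28  0.12 -0.06] turn 0.001 | alt -3.141 j6 -0.05 tilt [-0.055  0.005 -0.998] F [-0.4  0.7 -3.6] w 0.0378 grasp [ 0.6268 -0.0182  0.0849] yang -0.054
```

View pics/w10.png

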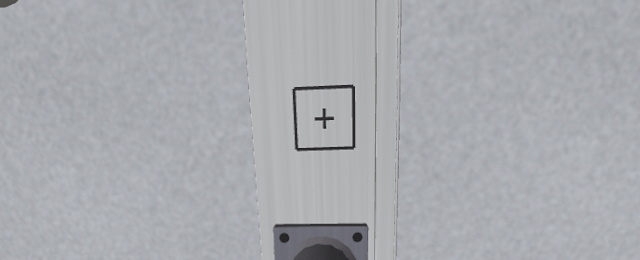

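```bash
python3 -m handwheel '[0.6,0.1,-0.05,0, 0.5,0,0,0, 0,0,0,0]'; python3 go.py .6277 -.0176 .070 -.0545;  python3 -m handwheel '[0.3,0,0,0]';python3 go.py .6277 -.0176 .070 -.0545;  python3 - <<'E'
from rel import *
w=cam("wrist");sv("w11",w["image"][0:260])
E
```

```text
time_s: 28.55
eef_pos: [0.6284, -0.0182, 0.0823]
orientation: [-0.501, -0.5, 0.525, -0.472]
ft_force: [0.4, 0.3, -3.1]
width: 0.0375
t 28.55 shift cm [ 0.64 -0.04 -0.06] turn 0.001 | alt -3.141 j6 -0.05 tilt [-0.052  0.005 -0.999] F [ 0.4  0.3 -3.1] w 0.0375 grasp [ 0.6281 -0.0182  0.0763] yang -0.054
time_s: 28.63
eef_pos: [0.6287, -0.0183, 0.0801]
orientation: [-0.501, -0.5, 0.525, -0.473]
ft_force: [0.8, 0.1, -2.9]
width: 0.0373
t 28.63 shift cm [ 0.41 -0.09 -0.06] turn 0.001 | alt -3.141 j6 -0.05 tilt [-0.051  0.005 -0.999] F [ 0.8  0.1 -2.9] w 0.0373 grasp [ 0.6284 -0.0183  0.0741] yang -0.054
```

View pics/w11.png

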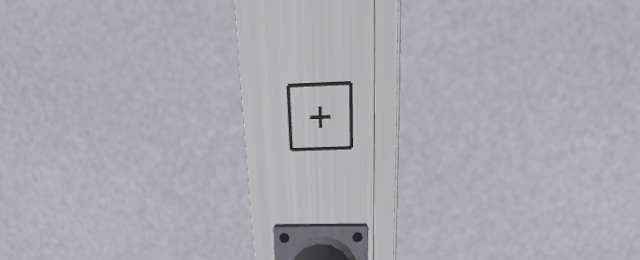

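```bash
python3 - <<'E'
from rel import *
rel([[274,227],[368,225.2]],.056,{2:(320,117)},.057)
E
```

```text
z foot top 0.0231 by grasp 0.0262 foot c [ 0.6259 -0.0204] yaw -0.023 grasp [ 0.6278 -0.0182  0.0732]
mark 2 [0.629  0.0702] -> foot must move [0.0031 0.0906] grasp target [0.6309 0.0724]
```

```bash
python3 -m handwheel '[0.3,0.1,-0.05,0, 0.3,0.05,0,0]';python3 go.py .629 -.0176 .070 -.0545; python3 -m handwheel '[0.3,0,0,0]';python3 go.py .629 -.0176 .070 -.0545
```

```text
time_s: 28.9
eef_pos: [0.6296, -0.018, 0.0749]
orientation: [-0.501, -0.5, 0.525, -0.472]
ft_force: [-17.6, -1.4, 36.8]
width: 0.0376
t 28.9 shift cm [-0.11 -0.07 -0.04] turn 0.001 | alt -3.141 j6 -0.05 tilt [-0.052  0.004 -0.999] F [-17.6  -1.4  36.8] w 0.0376 grasp [ 0.6293 -0.018   0.0689] yang -0.054
time_s: 28.98
eef_pos: [0.6296, -0.0182, 0.0746]
orientation: [-0.501, -0.5, 0.526, -0.472]
ft_force: [-18.6, -1.3, 39.5]
width: 0.0374
t 28.98 shift cm [-0.13 -0.07 -0.05] turn 0.001 | alt -3.141 j6 -0.05 tilt [-0.052  0.004 -0.999] F [-18.6  -1.3  39.5] w 0.0374 grasp [ 0.6293 -0.0181  0.0687] yang -0.054
```

```bash
python3 -m handwheel '[0,0,0,0]';python3 go.py .629 -.0176 .070 -.0545; python3 -m handwheel '[0,0,0,0,0,0,0,0,0,0,0,0,0,0,0,0]' -0.4;python3 go.py .629 -.0176 .070 -.0545;python3 hand.py w12
```

```text
time_s: 29.07
eef_pos: [0.6298, -0.0182, 0.0758]
orientation: [-0.501, -0.5, 0.525, -0.473]
ft_force: [-0.3, -0.3, -3.4]
width: 0.0376
t 29.07 shift cm [-0.02 -0.09 -0.06] turn 0.001 | alt -3.141 j6 -0.05 tilt [-0.052  0.004 -0.999] F [-0.3 -0.3 -3.4] w 0.0376 grasp [ 0.6295 -0.0182  0.0698] yang -0.054
time_s: 29.4
eef_pos: [0.6309, -0.0182, 0.0768]
orientation: [-0.501, -0.499, 0.525, -0.474]
ft_force: [0.3, 0.8, -0.6]
width: 0.0598
t 29.4 shift cm [ 0.09 -0.19 -0.05] turn 0.001 | alt -3.141 j6 -0.05 tilt [-0.049  0.004 -0.999] F [ 0.3  0.8 -0.6] w 0.0598 grasp [ 0.6306 -0.0182  0.0708] yang -0.053
```

View pics/w12.png

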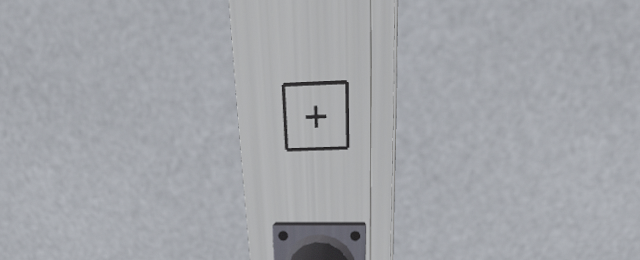

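```bash
python3 -m handwheel '[-1,-0.2,0,0,-1,-0.1,0,0,-1,-0.1,0,0,-1,-0.1,0,0,-1,0,0,0,-1,0,0,0,-1,0,0,0,-1,0,0,0,-1,0,0,0,-1,0,0,0,-1,0,0,0,-1,0,0,0]' -1; python3 go.py .404 -.191 .15 .22;python3 - <<'E'
from l import *
c=crop("wrist",160,60,320,240,2.4,"w13")
E
```

```text
time_s: 30.45
eef_pos: [0.6317, -0.0184, 0.2097]
orientation: [-0.502, -0.499, 0.525, -0.474]
ft_force: [0.3, -0.7, 0.3]
width: 0.093
t 30.45 shift cm [  6.4  -21.53  18.46] turn -0.273 | alt 2.868 j6 -0.05 tilt [-0.048  0.003 -0.999] F [ 0.3 -0.7  0.3] w 0.093 grasp [ 0.6314 -0.0184  0.2037] yang -0.053
```

View pics/w13.png

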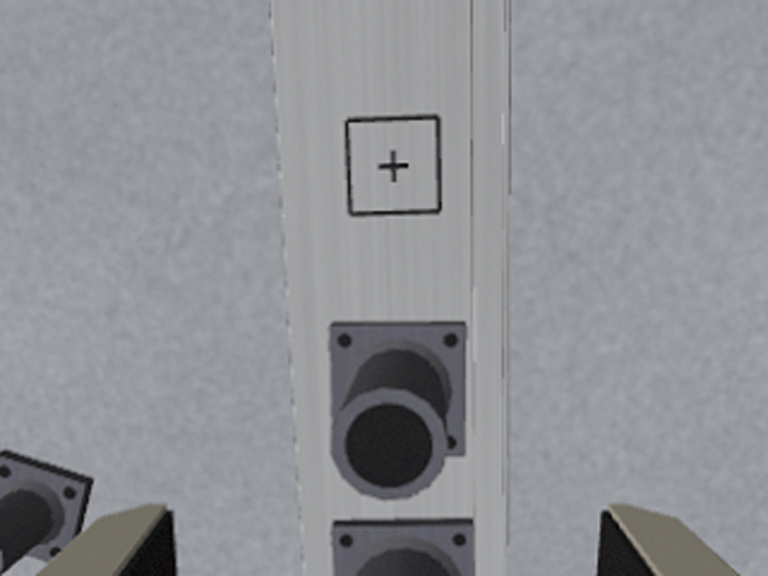

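```bash
python3 - <<'E'
from fit import *
w=cam("wrist")
q=np.array([[331,323.5],[466,322.5],[465,455]])/2.4+[160,60]
p=ray(w,q,.022)[:,:2];print(p.round(4),np.linalg.norm(p[1]-p[0]),np.linalg.norm(p[2]-p[1]))
m=ray(w,[np.array([393,165.5])/2.4+[160,60]],.012)[0,:2]
print("C c",((p[0]+p[2])/2).round(4),"mark2",m.round(4),"mark3",(m-[.0019,.09]).round(4))
q=np.array([[333,521],[473,520]])/2.4+[160,60];p=ray(w,q,.022)[:,:2];e=p[1]-p[0];print("D c",(p.mean(0)+np.array([e[1],-e[0]])/2).round(4),"yaw",np.arctan2(e[1],e[0]), "mark4",(m-[.0038,.18]).round(4))
E
```

```text
[[ 0.603   0.0096]
 [ 0.6579  0.0074]
 [ 0.6558 -0.0486]] 0.054867393042059454 0.055956800519133855
C c [ 0.6294 -0.0195] mark2 [0.6312 0.0704] mark3 [ 0.6293 -0.0196]
D c [ 0.6272 -0.1073] yaw -0.029124695323299466 mark4 [ 0.6274 -0.1096]
```

```bash
python3 -m handwheel '[0,-2,1.7,0, 0,-2.9,2.4,-0.03, 0,-2.9,2.4,-0.04, 0,-2.9,2.4,-0.05, 0,-2.9,2.4,-0.05,0,-2.9,2.4,-0.05, 0,-2.9,2.4,-0.05]'; python3 go.py .404 -.191 .15 .22;python3 - <<'E'
from l import *
t=crop("top",360,170,80,60,10,"t4")
crop("scene",230,300,120,100,6,"s7")
E
```

```text
time_s: 31.13
eef_pos: [0.4402, -0.187, 0.2151]
orientation: [0.429, 0.569, -0.447, 0.541]
ft_force: [0.5, -1.0, -0.6]
width: 0.0933
t 31.13 shift cm [ 6.07 -3.34 -0.36] turn 0.016 | alt -3.126 j6 -0.71 tilt [-0.048  0.005 -0.999] F [ 0.5 -1.  -0.6] w 0.0933 grasp [ 0.4399 -0.187   0.2091] yang 0.236
```

View pics/t4.png

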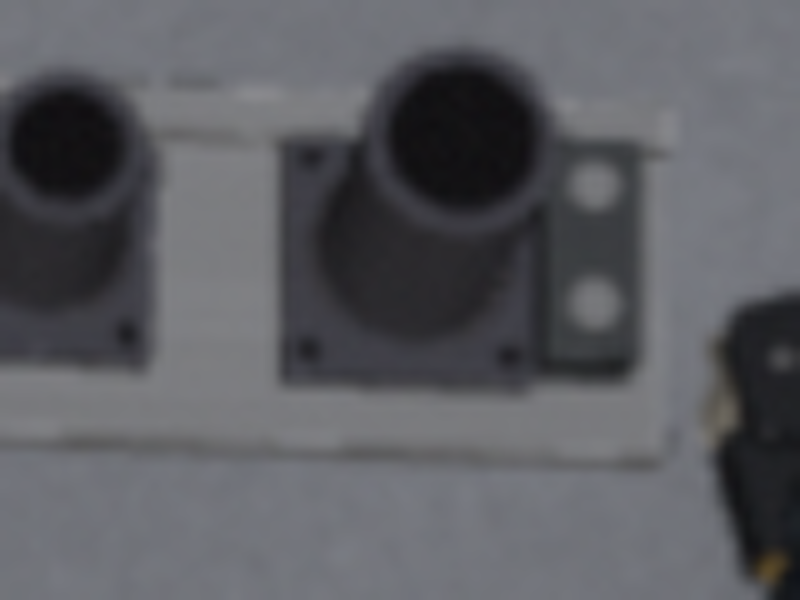

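View pics/s7.png

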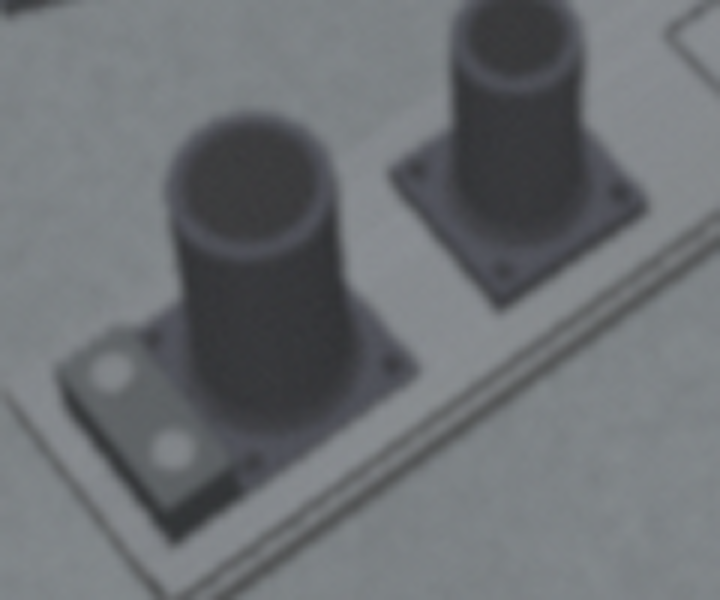

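```bash
python3 - <<'E'
from h import *
t=cam("top")
m=ray(t,[np.array([[258,69],[367,73],[477,77],[586,80.5]][i])/3+[205-1/3,170-1/3] for i in range(4)],.012)[:,:2]
# line fit of marks at 90mm spacing
d=(m[0]-m[3]);d/=np.linalg.norm(d);c=m.mean(0);m4=c-d*.135;print("m4",m4,m[3],"yaw",np.arctan2(-d[0],d[1]))
n=np.array([d[1],-d[0]])  # +x
def P(u,v,z): q=m4+n*u+d*v;return [q[0],q[1],z]
g=t["image"].astype(float).mean(2)
def edge(u,z,v0,v1,name,axis='v'):
    vs=np.linspace(v0,v1,120)
    pts=np.array([proj(t,[P(u,v,z) if axis=='v' else P(v,u,z)])[0] for v in vs],np.float32)
    pr=cv2.remap(g.astype(np.float32),pts[:,0].reshape(-1,1),pts[:,1].reshape(-1,1),cv2.INTER_CUBIC).ravel()
    gr=np.gradient(cv2.GaussianBlur(pr.reshape(-1,1),(1,9),0).ravel());i=np.argmax(abs(gr));print(name,(vs[i]*1000).round(1),"mm",gr[i].round(2))
    return pr
for u in(-.025,-.02,-.015): edge(u,.022,.02,.042,"D +y edge (want 31)")
for u in(-.025,-.015,.02): 
    pr=edge(u,.022,-.05,-.02,"profile -y");print(pr[::8].round(0))
for v in(.02,.027,-.02,-.01): edge(v,.022,-.042,-.02,"D near edge (want -31)",'u')
for v in(.02,.027): edge(v,.022,.02,.042,"D far edge (want 31)",'u')
E
```

```text
m4 [ 0.62791766 -0.10994635] [ 0.62805815 -0.110075  ] yaw -0.021116799645642184
D +y edge (want 31) 31.8 mm 3.56
D +y edge (want 31) 32.4 mm 3.13
D +y edge (want 31) 32.2 mm 3.21
profile -y -21.5 mm 2.03
[37. 39. 44. 46. 45. 44. 45. 46. 40. 43. 51. 51. 40. 37. 49.]
profile -y -40.7 mm -2.05
[ 82.  98. 105. 102.  89.  74.  65.  62.  48.  44.  54.  65.  67.  68.
  65.]
profile -y -38.4 mm -2.57
[109. 119. 121. 119. 111.  93.  73.  62.  64.  66.  58.  42.  27.  21.
  18.]
D near edge (want -31) -33.1 mm -2.91
D near edge (want -31) -33.5 mm -2.65
D near edge (want -31) -33.9 mm -2.38
D near edge (want -31) -34.1 mm -2.61
D far edge (want 31) 31.1 mm 2.33
D far edge (want 31) 30.9 mm 2.45
```

```bash
python3 -m handwheel '[0,-2.5,-0.2,0, 0,-0.6,0,0, 0,0,0,0]'; python3 go.py .404 -.191 .15 .22;python3 - <<'E'
from l import *
w=cam("wrist");sv("w14",w["image"])
E
```

```text
time_s: 31.53
eef_pos: [0.4103, -0.1922, 0.2161]
orientation: [0.431, 0.568, -0.449, 0.539]
ft_force: [0.1, -0.3, -0.1]
width: 0.0931
t 31.53 shift cm [ 6.03 -0.32 -0.16] turn 0.007 | alt -3.134 j6 -0.75 tilt [-0.047  0.006 -0.999] F [ 0.1 -0.3 -0.1] w 0.0931 grasp [ 0.41   -0.1921  0.2101] yang 0.227
```

View pics/w14.png

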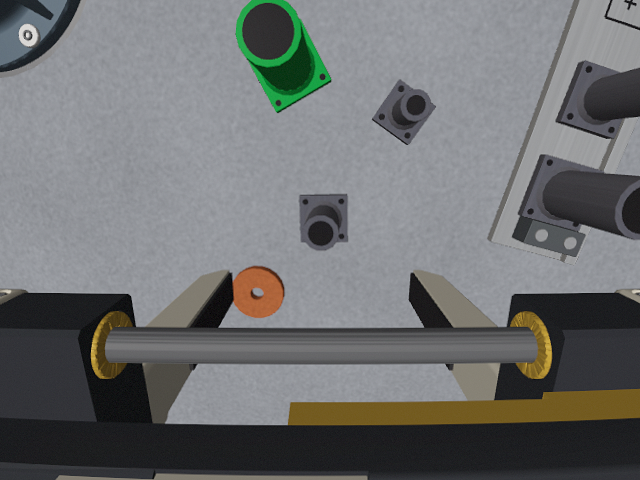

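```bash
python3 - <<'E'
from fit import *
from l import crop
w=cam("wrist");print(fit([w],(.404,-.191),[(280,172,90,95)],"B"))
crop("wrist",480,140,130,130,6,"w15",w)
E
python3 go.py .404 -.191 .045 .22
```

```text
{'B': (np.float64(0.01360056886369378), [0.403, -0.1911, 0.2404])}
t 31.63 shift cm [1.652e+01 8.000e-02 1.000e-02] turn 0.008 | alt -3.134 j6 -0.75 tilt [-0.047  0.006 -0.999] F [-0.5 -0.2  0.1] w 0.093 grasp [ 0.4108 -0.192   0.21  ] yang 0.228
```

View pics/w15.png

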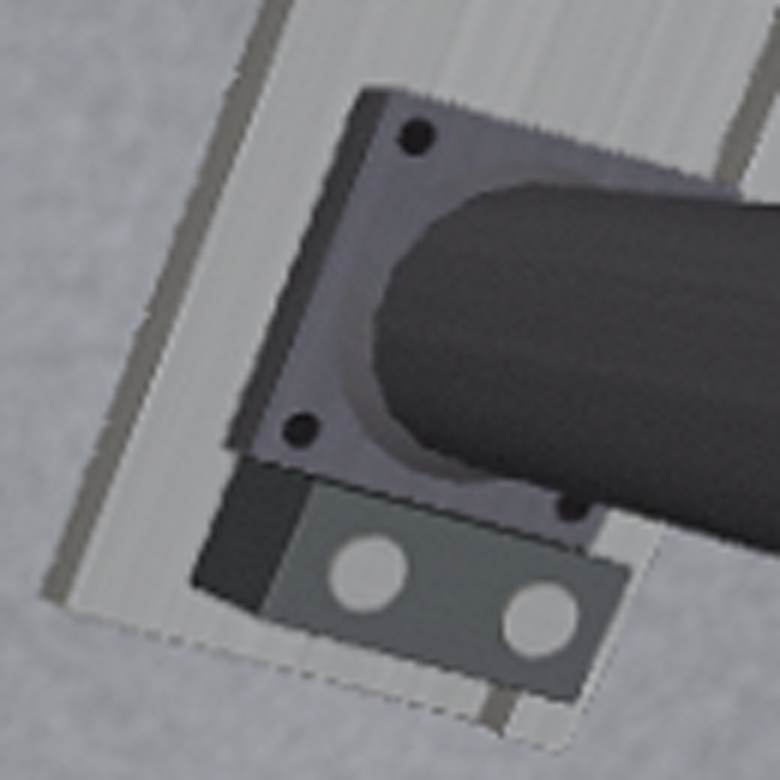

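```bash
python3 -m handwheel '[3,0,0,-0.01, 3,0,0,0, 3,0,0,0, 2,0,0,0]'; python3 go.py .403 -.1911 .042 .24
```

```text
time_s: 31.97
eef_pos: [0.413, -0.1915, 0.1064]
orientation: [0.428, 0.566, -0.444, 0.546]
ft_force: [0.1, -0.1, -0.2]
width: 0.0929
t 31.97 shift cm [ 5.87 -0.76 -0.23] turn 0.001 | alt -3.141 j6 -0.75 tilt [-0.036 -0.    -0.999] F [ 0.1 -0.1 -0.2] w 0.0929 grasp [ 0.4128 -0.1915  0.1004] yang 0.241
```

```bash
python3 -m handwheel '[2,-0.4,-0.1,0, 2,-0.3,0,0, 0.6,0,0,0, 0,0,0,0]'; python3 go.py .403 -.1911 .042 .24
```

```text
time_s: 32.3
eef_pos: [0.406, -0.1895, 0.0542]
orientation: [0.427, 0.569, -0.443, 0.545]
ft_force: [0.3, 0.2, -0.6]
width: 0.0927
t 32.3 shift cm [ 0.63 -0.31  0.09] turn 0.004 | alt -3.138 j6 -0.75 tilt [-0.04   0.003 -0.999] F [ 0.3  0.2 -0.6] w 0.0927 grasp [ 0.4058 -0.1895  0.0482] yang 0.244
```

```bash
python3 -m handwheel '[0.5,-0.3,0.1,0, 0.2,0,0,0, 0,0,0,0]'; python3 go.py .403 -.1911 .042 .24; python3 -m handwheel '[0,0,0,0, 0,0,0,0, 0,0,0,0, 0,0,0,0, 0,0,0,0, 0,0,0,0, 0,0,0,0, 0,0,0,0, 0,0,0,0, 0,0,0,0, 0,0,0,0, 0,0,0,0]' 1; python3 go.py .403 -.1911 .042 .24
```

```text
time_s: 32.55
eef_pos: [0.4051, -0.1913, 0.0481]
orientation: [0.427, 0.568, -0.443, 0.546]
ft_force: [-0.7, 0.1, -0.6]
width: 0.0932
t 32.55 shift cm [ 0.02 -0.2  -0.07] turn 0.005 | alt -3.136 j6 -0.75 tilt [-0.038  0.001 -0.999] F [-0.7  0.1 -0.6] w 0.0932 grasp [ 0.4049 -0.1913  0.0421] yang 0.245
time_s: 33.55
eef_pos: [0.4066, -0.1922, 0.0509]
orientation: [0.427, 0.566, -0.443, 0.548]
ft_force: [-0.1, 0.7, 0.8]
width: 0.0316
t 33.55 shift cm [ 0.3  -0.31 -0.19] turn 0.005 | alt -3.137 j6 -0.75 tilt [-0.034 -0.001 -0.999] F [-0.1  0.7  0.8] w 0.0316 grasp [ 0.4064 -0.1922  0.0449] yang 0.245
```

```bash
python3 -m handwheel '[-1,0,0,0,-2,0,0,0,-2,0,0,0,-2,0,0,0,-1.5,0,0,0,-0.5,0,0,0]'; python3 go.py .47 .07 .12 .24
```

```text
time_s: 34.05
eef_pos: [0.408, -0.1908, 0.1449]
orientation: [0.427, 0.569, -0.443, 0.546]
ft_force: [-0.2, -0.3, -2.6]
width: 0.0317
t 34.05 shift cm [  1.71  12.4  -23.78] turn 0.005 | alt -3.137 j6 -0.76 tilt [-0.04   0.003 -0.999] F [-0.2 -0.3 -2.6] w 0.0317 grasp [ 0.4078 -0.1908  0.1389] yang 0.245
```

```bash
python3 -m handwheel '[0,0.8,-1.6,0, 0,1.6,-3.1,0, 0,1.6,-3.1,0, 0,1.6,-3.1,0, 0,1.6,-3.1,0, 0,1.6,-3.1,0, 0,1.6,-3.1,0, 0,1.2,-2.4,0, 0,0.6,-1,0.05, 0,0,0,0.1, 0,0,0,0.08,0,0,0,0]'; python3 go.py .615 .07 .12 -.02
```

```text
time_s: 35.05
eef_pos: [0.4697, 0.0806, 0.1431]
orientation: [0.489, 0.511, -0.509, 0.491]
ft_force: [-0.8, -1.3, -3.8]
width: 0.0318
t 35.05 shift cm [ 1.12 14.58  1.12] turn 0.024 | alt -3.118 j6 0.06 tilt [-0.04   0.001 -0.999] F [-0.8 -1.3 -3.8] w 0.0318 grasp [0.4694 0.0806 0.1371] yang 0.004
```

```bash
python3 -m handwheel '[0,1,0.1,0.02, 0,1,0.1,0, 0,1,0.1,0,0,1,0.1,0,0,1,0.1,0,0,1,0.1,0,0,1,0.1,0,0,1,0.1,0,0,1,0.1,0,0,1,0.1,0,0,0.8,0,0,0,0,0,0]'; python3 go.py .615 .07 .12 -.02; python3 hand.py w16
```

```text
time_s: 36.05
eef_pos: [0.5908, 0.0634, 0.1358]
orientation: [0.49, 0.51, -0.51, 0.49]
ft_force: [0.2, 0.2, -2.9]
width: 0.0316
t 36.05 shift cm [ 0.88  2.46 -0.66] turn 0.021 | alt -3.121 j6 0.03 tilt [-0.041  0.    -0.999] F [ 0.2  0.2 -2.9] w 0.0316 grasp [0.5905 0.0634 0.1298] yang 0.001
```

View pics/w16.png

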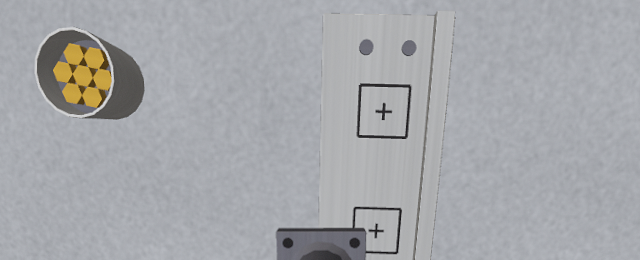

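```bash
python3 - <<'E'
from rel import *
rel([[276.5,230.5],[366,228.5]],.050,{1:(383,111.5),2:(376,230)},.045)
E
```

```text
z foot top 0.0922 by grasp 0.0947 foot c [0.589  0.0649] yaw 0.0327 grasp [0.589  0.0636 0.1297]
mark 1 [0.6304 0.1602] -> foot must move [0.0414 0.0953] grasp target [0.6304 0.1588]
mark 2 [0.6287 0.0708] -> foot must move [0.0397 0.0059] grasp target [0.6287 0.0694]
```

```bash
python3 -m handwheel '[0,1.2,0,0.05, 0,1.2,-0.3,0, 0,0.8,-0.2,0, 0,0,0,0]'; python3 go.py .6288 .0695 .072 -.053
```

```text
time_s: 36.48
eef_pos: [0.621, 0.067, 0.1338]
orientation: [-0.501, -0.498, 0.524, -0.476]
ft_force: [0.5, 0.4, -2.6]
width: 0.0316
t 36.48 shift cm [ 5.54  1.01 -0.3 ] turn 0.003 | alt -3.139 j6 0.08 tilt [-0.045  0.    -0.999] F [ 0.5  0.4 -2.6] w 0.0316 grasp [0.6207 0.067  0.1278] yang -0.05
```

```bash
python3 -m handwheel '[2,0.5,-0.2,0, 1.5,0.5,-0.2,0, 0,0,0,0]'; python3 go.py .6288 .0695 .072 -.053; python3 hand.py w17
```

```text
time_s: 36.73
eef_pos: [0.6294, 0.0705, 0.0976]
orientation: [-0.501, -0.498, 0.523, -0.477]
ft_force: [-0.4, -0.1, -2.9]
width: 0.0319
t 36.73 shift cm [1.96 0.03 0.1 ] turn 0.005 | alt -3.137 j6 0.08 tilt [-0.044  0.    -0.999] F [-0.4 -0.1 -2.9] w 0.0319 grasp [0.6292 0.0705 0.0916] yang -0.048
```

View pics/w17.png

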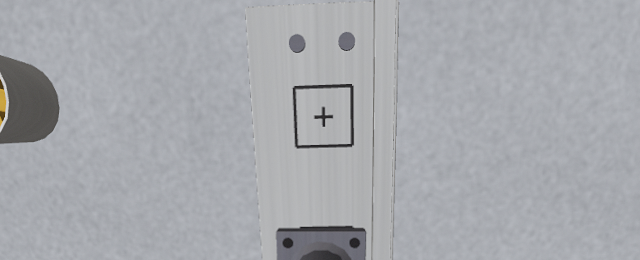

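```bash
python3 -m handwheel '[1.5,0.1,0.1,0, 0.6,0,0,0, 0,0,0,0]'; python3 go.py .6288 .0695 .058 -.053; python3 hand.py w18;python3 - <<'E'
from rel import *
rel([[276.5,230.5],[366,228.5]],.050,{},.045)
E
```

```text
time_s: 37.03
eef_pos: [0.6292, 0.0693, 0.0787]
orientation: [-0.501, -0.498, 0.523, -0.477]
ft_force: [-0.2, 0.0, -2.4]
width: 0.0316
t 37.03 shift cm [ 1.47  0.02 -0.02] turn 0.006 | alt -3.136 j6 0.08 tilt [-0.043  0.    -0.999] F [-0.2  0.  -2.4] w 0.0316 grasp [0.6289 0.0693 0.0728] yang -0.047
z foot top 0.0356 by grasp 0.0386 foot c [0.6282 0.0708] yaw -0.015 grasp [0.6293 0.0694 0.0736]
```

View pics/w18.png

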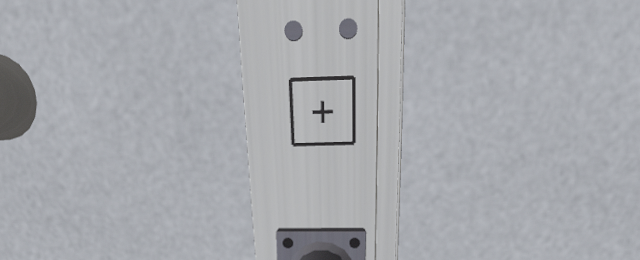

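```bash
python3 - <<'E'
from rel import *
rel([[276.5,230.5],[366,228.5]],.050,{1:(322.5,112)},.045)
E
python3 -m handwheel '[0.6,0,0,0.005, 0.4,0,0,0, 0.3,0,0,0]'; python3 go.py .6288 .0695 .058 -.053
```

```text
z foot top 0.0361 by grasp 0.0389 foot c [0.6287 0.0709] yaw -0.0152 grasp [0.6296 0.0694 0.0739]
mark 1 [0.632  0.1602] -> foot must move [0.0034 0.0893] grasp target [0.633  0.1587]
time_s: 37.43
eef_pos: [0.6304, 0.0695, 0.0685]
orientation: [-0.503, -0.496, 0.522, -0.477]
ft_force: [0.7, -0.6, -2.6]
width: 0.0321
t 37.43 shift cm [ 0.46 -0.15  0.01] turn -0.0 | alt 3.142 j6 0.09 tilt [-0.037  0.    -0.999] F [ 0.7 -0.6 -2.6] w 0.0321 grasp [0.6302 0.0695 0.0625] yang -0.053
```

```bash
python3 -m handwheel '[0.4,0.1,0.1,0, 0.4,0,0,0]'; python3 go.py .6311 .0687 .058 -.053
```

```text
time_s: 37.6
eef_pos: [0.6314, 0.0682, 0.0618]
orientation: [-0.503, -0.496, 0.522, -0.478]
ft_force: [-18.4, -3.4, 43.6]
width: 0.0317
t 37.6 shift cm [-0.21 -0.04 -0.04] turn 0.0 | alt -3.141 j6 0.09 tilt [-0.037  0.    -0.999] F [-18.4  -3.4  43.6] w 0.0317 grasp [0.6312 0.0682 0.0558] yang -0.053
```

```bash
python3 -m handwheel '[0,0,0,0]';  python3 -m handwheel '[0,0,0,0,0,0,0,0,0,0,0,0,0,0,0,0]' -0.3;python3 go.py .629 -.0176 .070 -.0545; python3 -m handwheel '[-1,-0.1,0,0,-1,-0.1,0,0,-1,-0.1,0,0,-1,0,0,0,-1,0,0,0,-1,0,0,0,-1,0,0,0,-1,0,0,0,-1,0,0,0,-1,0,0,0,-1,0,0,0]' -1; python3 go.py .455 -.0705 .15 1.2;python3 - <<'E'
from l import *
c=crop("wrist",160,60,320,240,2.4,"w19")
E
```

```text
time_s: 37.68
eef_pos: [0.6316, 0.0681, 0.0623]
orientation: [-0.503, -0.496, 0.522, -0.478]
ft_force: [0.0, 0.3, -4.1]
width: 0.0317
time_s: 38.02
eef_pos: [0.6323, 0.068, 0.0626]
orientation: [-0.504, -0.495, 0.522, -0.478]
ft_force: [-0.8, 0.0, -0.4]
width: 0.0538
t 38.02 shift cm [-1.33  0.07  8.57] turn 0.002 | alt -3.14 j6 0.09 tilt [-0.035  0.    -0.999] F [-0.8  0.  -0.4] w 0.0538 grasp [0.6321 0.068  0.0566] yang -0.053
time_s: 38.93
eef_pos: [0.6332, 0.0682, 0.1845]
orientation: [-0.504, -0.495, 0.522, -0.478]
ft_force: [-1.4, 0.1, 1.1]
width: 0.0929
t 38.93 shift cm [  3.45 -16.96  14.79] turn -1.253 | alt 1.889 j6 0.09 tilt [-0.034  0.    -0.999] F [-1.4  0.1  1.1] w 0.0929 grasp [0.633  0.0682 0.1785] yang -0.053
```

View pics/w19.png

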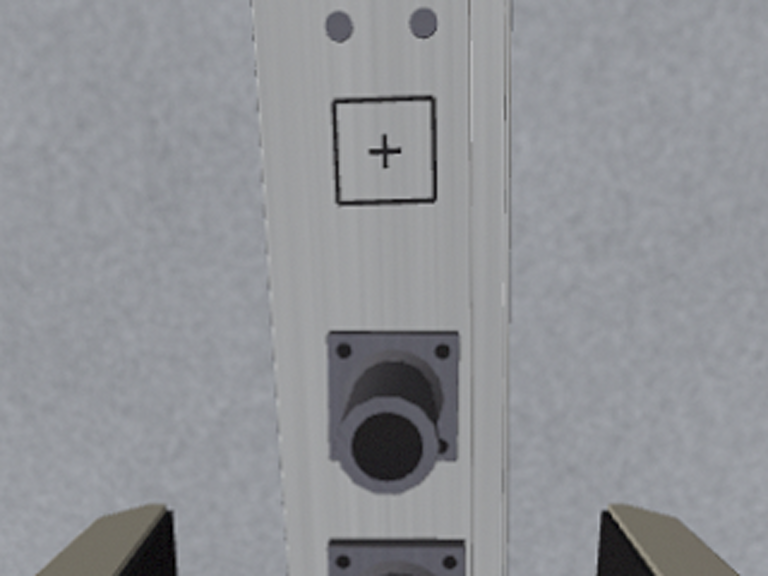

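```bash
python3 -m handwheel '[-1,-2,1.8,0, -1,-2.8,2.4,0, 0,-2.8,2.4,0, 0,-2.8,2.4,0, 0,-2.8,2.4,0, 0,-2.2,2,0, 0,0,0,-0.12, 0,0,0,-0.12, 0,0,0,-0.12, 0,0,0,-0.12, 0,0,0,-0.12, 0,0,0,-0.12]'; python3 -m handwheel '[0,0,0,-0.12, 0,0,0,-0.12, 0,0,0,-0.12, 0,0,0,-0.1, 0,0,0,0]';python3 go.py .455 -.0705 .15 1.2;python3 - <<'E'
from l import *
w=cam("wrist");sv("w20",w["image"])
E
```

```text
time_s: 39.98
eef_pos: [0.4655, -0.0623, 0.2143]
orientation: [0.296, 0.649, -0.305, 0.631]
ft_force: [0.3, 0.8, -0.2]
width: 0.0925
time_s: 40.4
eef_pos: [0.4652, -0.0624, 0.2147]
orientation: [0.135, 0.704, -0.139, 0.683]
ft_force: [-0.1, -0.4, 0.6]
width: 0.0929
t 40.4 shift cm [ 5.9  -1.07 -0.48] turn -0.02 | alt 3.122 j6 -1.41 tilt [-0.029  0.    -1.   ] F [-0.1 -0.4  0.6] w 0.0929 grasp [ 0.4651 -0.0624  0.2087] yang 1.18
```

View pics/w20.png

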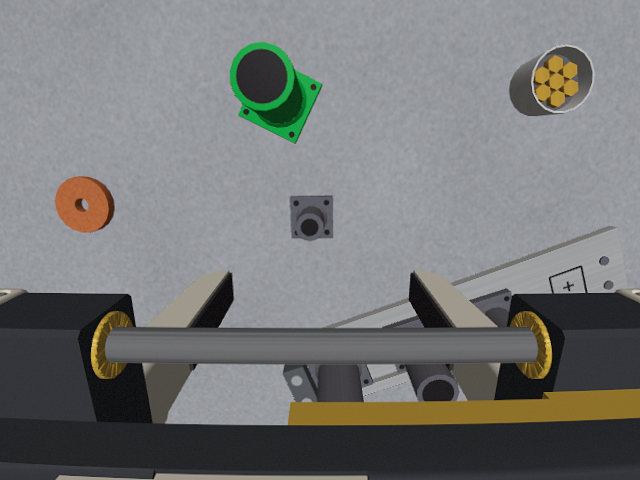

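```bash
python3 - <<'E'
from fit import *
w=cam("wrist");print(fit([w],(.455,-.0705),[(270,174,84,84)],"A"))
print("green foot",ray(w,[[282,105]],.01).round(3))
E
python3 go.py .455 -.0705 .038 1.2
```

```text
{'A': (np.float64(0.02248841754545761), [0.455, -0.0709, 1.1905])}
green foot [[ 0.343 -0.054  0.01 ]]
t 40.5 shift cm [17.09 -0.96 -0.17] turn -0.028 | alt 3.114 j6 -1.4 tilt [-0.029  0.    -1.   ] F [ 0.4  0.1 -0.1] w 0.0931 grasp [ 0.4651 -0.0624  0.2087] yang 1.172
```

```bash
python3 -m handwheel '[3,-0.5,0,-0.02, 3,-0.4,-0.1,0, 3,0,0,0, 2,0,0,0]'; python3 go.py .455 -.0709 .038 1.1905
```

```text
time_s: 40.83
eef_pos: [0.4612, -0.0714, 0.1061]
orientation: [0.136, 0.699, -0.14, 0.688]
ft_force: [0.2, 1.1, -0.2]
width: 0.0935
t 40.83 shift cm [ 6.22 -0.14 -0.5 ] turn -0.013 | alt 3.128 j6 -1.42 tilt [-0.018 -0.003 -1.   ] F [ 0.2  1.1 -0.2] w 0.0935 grasp [ 0.4611 -0.0714  0.1001] yang 1.177
```

```bash
python3 -m handwheel '[2,-0.1,-0.4,0, 2,0,0,0, 1,0,0,0, 0.5,0,0,0, 0,0,0,0]'; python3 go.py .455 -.0709 .038 1.1905
```

```text
time_s: 41.25
eef_pos: [0.4537, -0.0705, 0.0448]
orientation: [0.143, 0.7, -0.147, 0.684]
ft_force: [0.4, -0.0, -0.2]
width: 0.0929
t 41.25 shift cm [0.08 0.02 0.14] turn -0.032 | alt 3.11 j6 -1.4 tilt [-0.024 -0.001 -1.   ] F [ 0.4 -0.  -0.2] w 0.0929 grasp [ 0.4536 -0.0705  0.0388] yang 1.159
```

```bash
python3 -m handwheel '[0.1,0,0.15,-0.03, 0,0,0,0, 0,0,0,0, 0,0,0,0, 0,0,0,0, 0,0,0,0, 0,0,0,0, 0,0,0,0, 0,0,0,0, 0,0,0,0, 0,0,0,0, 0,0,0,0]' 1; python3 -m handwheel '[0,0,0,0, 0,0,0,0, 0,0,0,0]'; python3 go.py .455 -.0709 .038 1.1905;  python3 -m handwheel '[-1,0,0,0,-2,0,0,0,-2,0,0,0,-2,0,0,0,-1.5,0,0,0,-0.5,0,0,0]'; python3 go.py .47 .16 .12 1.19
```

```text
time_s: 42.25
eef_pos: [0.457, -0.0715, 0.0472]
orientation: [0.135, 0.7, -0.14, 0.687]
ft_force: [0.8, 0.6, 0.6]
width: 0.0254
time_s: 42.5
eef_pos: [0.457, -0.0715, 0.0472]
orientation: [0.135, 0.7, -0.14, 0.687]
ft_force: [-1.0, -0.1, 1.1]
width: 0.0258
t 42.5 shift cm [ 0.32 -0.02 -0.21] turn -0.011 | alt 3.131 j6 -1.42 tilt [-0.019 -0.002 -1.   ] F [-1.  -0.1  1.1] w 0.0258 grasp [ 0.4569 -0.0715  0.0412] yang 1.18
time_s: 43.0
eef_pos: [0.457, -0.0708, 0.1419]
orientation: [0.136, 0.702, -0.139, 0.685]
ft_force: [0.7, -1.1, -1.3]
width: 0.0257
t 43.0 shift cm [ 1.54 21.85 -7.57] turn -0.01 | alt 3.131 j6 -1.42 tilt [-0.024 -0.001 -1.   ] F [ 0.7 -1.1 -1.3] w 0.0257 grasp [ 0.4569 -0.0708  0.1359] yang 1.18
```

```bash
python3 -m handwheel '[0,1.5,-0.4,0, 0,3,-0.8,0, 0,3,-0.8,0, 0,3,-0.8,0, 0,3,-0.8,0, 0,3,-0.8,0, 0,2.5,-0.7,0, 0,1.5,-0.3,0, 0,0,0,0.12, 0,0,0,0.12, 0,0,0,0.12, 0,0,0,0.12]'; python3 -m handwheel '[0,0,0,0.12, 0,0,0,0.12, 0,0,0,0.12, 0,0,0,0.12, 0,0,0,0.12, 0,0,0,0.12,0,0,0,0.02,0,0,0,0]'; python3 go.py .61 .155 .12 -.03
```

```text
time_s: 44.0
eef_pos: [0.4846, 0.1498, 0.1421]
orientation: [0.299, 0.646, -0.308, 0.631]
ft_force: [-0.5, -1.2, -2.2]
width: 0.0254
time_s: 44.67
eef_pos: [0.4819, 0.1496, 0.1402]
orientation: [-0.515, -0.481, 0.532, -0.469]
ft_force: [-0.2, -0.2, -1.7]
width: 0.0256
t 44.67 shift cm [ 1.04 12.74 -1.77] turn -0.066 | alt 3.075 j6 0.3 tilt [-0.03  -0.004 -1.   ] F [-0.2 -0.2 -1.7] w 0.0256 grasp [0.4817 0.1496 0.1342] yang -0.096
```

```bash
python3 -m handwheel '[0,1,-0.2,-0.05, 0,1.5,-0.3,0, 0,1.5,-0.3,0, 0,1.5,-0.3,0, 0,1.5,-0.2,0,0,1.5,-0.2,0,0,1,0,0,0,1,0,0,0,0.4,0,0,0,0,0,0]'; python3 go.py .61 .155 .12 -.03; python3 hand.py w21
```

```text
time_s: 45.5
eef_pos: [0.5933, 0.1597, 0.1339]
orientation: [-0.497, -0.5, 0.518, -0.485]
ft_force: [0.2, -0.0, -0.6]
width: 0.0259
t 45.5 shift cm [0.73 1.71 0.42] turn 0.0 | alt -3.141 j6 0.21 tilt [-0.037 -0.005 -0.999] F [ 0.2 -0.  -0.6] w 0.0259 grasp [0.5931 0.1597 0.1279] yang -0.03
```

View pics/w21.png

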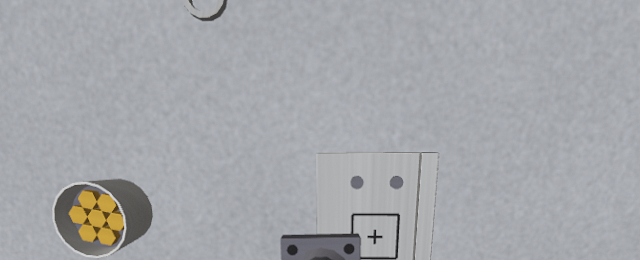

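```bash
python3 - <<'E'
from rel import *
rel([[281,237],[361,235]],.044,{1:(374.5,237)},.041)
w=cam("wrist");print(ray(w,[[357,182.5],[396.5,182.5]],.012).round(4))
E
```

```text
z foot top 0.0939 by grasp 0.0969 foot c [0.5921 0.1613] yaw 0.0052 grasp [0.5923 0.1597 0.1279]
mark 1 [0.631  0.1599] -> foot must move [ 0.0389 -0.0014] grasp target [0.6312 0.1584]
[[0.617  0.2033 0.012 ]
 [0.647  0.2026 0.012 ]]
```

```bash
python3 -m handwheel '[0,1.3,0,0.025, 0,1.3,0.05,0, 1.5,1,0.05,0, 1.5,0,0,0, 0,0,0,0]'; python3 go.py .6312 .1584 .070 -.0565
```

```text
time_s: 46.07
eef_pos: [0.6262, 0.1575, 0.1035]
orientation: [-0.503, -0.494, 0.524, -0.479]
ft_force: [-1.4, -0.2, -1.1]
width: 0.0264
t 46.07 shift cm [ 2.73  0.59 -0.14] turn 0.003 | alt -3.139 j6 0.23 tilt [-0.036 -0.005 -0.999] F [-1.4 -0.2 -1.1] w 0.0264 grasp [0.626  0.1574 0.0975] yang -0.054
```

```bash
python3 -m handwheel '[1.5,0.4,-0.1,0, 0.8,0.2,0,0, 0,0,0,0]'; python3 go.py .6312 .1584 .058 -.0565; python3 hand.py w22
```

```text
time_s: 46.32
eef_pos: [0.6307, 0.1583, 0.0811]
orientation: [-0.502, -0.494, 0.524, -0.479]
ft_force: [0.0, -0.5, -1.6]
width: 0.0255
t 46.32 shift cm [ 1.7   0.11 -0.03] turn 0.003 | alt -3.138 j6 0.23 tilt [-0.036 -0.005 -0.999] F [ 0.  -0.5 -1.6] w 0.0255 grasp [0.6305 0.1583 0.0751] yang -0.053
```

View pics/w22.png

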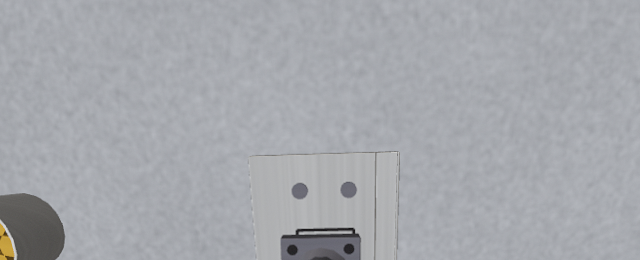

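```bash
python3 - <<'E'
from rel import *
rel([[281,237],[361,235]],.044,{"topmid":(325.5,230)},.041)
w=cam("wrist");p=ray(w,[[300,191],[348.5,190],[297,230],[354,229.5]],.012)[:,:2];print(p.round(4));print(p[:2].mean(0)-[.001,.043], p[2:].mean(0)-[.0004,.018])
E
```

```text
z foot top 0.0416 by grasp 0.0453 foot c [0.6301 0.1599] yaw -0.0183 grasp [0.6309 0.1583 0.0763]
mark topmid [0.6322 0.1779] -> foot must move [0.0021 0.018 ] grasp target [0.633  0.1763]
[[0.618  0.2034]
 [0.6481 0.2025]
 [0.6144 0.1786]
 [0.6507 0.1773]]
[0.63204714 0.15994408] [0.63214946 0.15990801]
```

```bash
python3 -m handwheel '[0.8,0.2,0,0, 0.5,0.15,0,0, 0.3,0,0,0]'; python3 go.py .6328 .1583 .053 -.0565
```

```text
time_s: 46.72
eef_pos: [0.6356, 0.1584, 0.0682]
orientation: [-0.504, -0.493, 0.522, -0.48]
ft_force: [-0.5, 0.2, -0.9]
width: 0.0253
t 46.72 shift cm [ 0.93 -0.25  0.02] turn 0.004 | alt -3.138 j6 0.22 tilt [-0.03  -0.004 -1.   ] F [-0.5  0.2 -0.9] w 0.0253 grasp [0.6354 0.1584 0.0622] yang -0.053
```

```bash
python3 -m handwheel '[0.5,-0.2,0,0, 0.4,0,0,0]'; python3 go.py .6328 .1583 .053 -.0565
```

```text
time_s: 46.88
eef_pos: [0.6332, 0.1584, 0.0591]
orientation: [-0.504, -0.493, 0.522, -0.48]
ft_force: [-14.4, -5.7, 35.1]
width: 0.0256
t 46.88 shift cm [ 0.01 -0.04  0.01] turn 0.004 | alt -3.138 j6 0.23 tilt [-0.03  -0.004 -1.   ] F [-14.4  -5.7  35.1] w 0.0256 grasp [0.633  0.1583 0.0531] yang -0.053
```

```bash
python3 -m handwheel '[0,0,0,0]';  python3 -m handwheel '[0,0,0,0,0,0,0,0,0,0,0,0,0,0,0,0]' -0.2;python3 go.py .6328 .1583 .053 -.0565; python3 -m handwheel '[-1,-0.1,0,0,-1,0,0,0,-1,0,0,0,-1,0,0,0,-1,0,0,0,-1,0,0,0,-1,0,0,0,-1,0,0,0,-1,0,0,0,-1,0,0,0,-1,0,0,0]' -1; python3 go.py .47 .25 .2 -.05;python3 - <<'E'
from l import *
c=crop("wrist",160,60,320,240,2.4,"w23")
E
```

```text
time_s: 46.97
eef_pos: [0.6332, 0.1584, 0.0592]
orientation: [-0.504, -0.493, 0.522, -0.48]
ft_force: [0.3, 1.0, 2.0]
width: 0.0254
time_s: 47.3
eef_pos: [0.633, 0.1584, 0.0588]
orientation: [-0.504, -0.493, 0.522, -0.48]
ft_force: [-0.1, -0.4, 0.6]
width: 0.0477
t 47.3 shift cm [-0.02 -0.02  0.01] turn 0.004 | alt -3.138 j6 0.23 tilt [-0.03  -0.004 -1.   ] F [-0.1 -0.4  0.6] w 0.0477 grasp [0.6328 0.1584 0.0528] yang -0.053
time_s: 48.22
eef_pos: [0.6354, 0.1589, 0.1807]
orientation: [-0.504, -0.493, 0.521, -0.48]
ft_force: [-1.0, 0.5, 0.2]
width: 0.0929
t 48.22 shift cm [ -2.08 -17.06  -8.21] turn -0.003 | alt 3.139 j6 0.23 tilt [-0.03  -0.004 -1.   ] F [-1.   0.5  0.2] w 0.0929 grasp [0.6352 0.1589 0.1747] yang -0.053
```

View pics/w23.png

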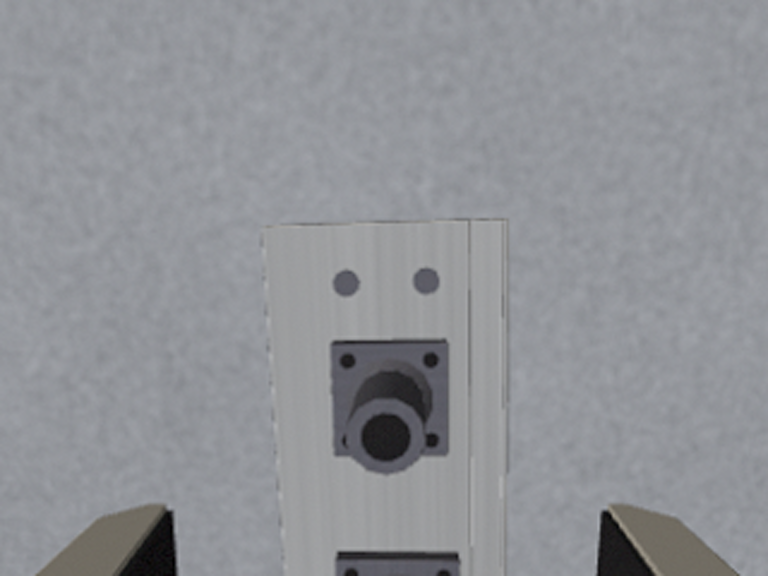

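```bash
python3 - <<'E'
from h import *
w=cam("wrist")
f=lambda q:np.array(q)/2.4+[160-.3,60-.3]
p=ray(w,f([[331,341.5],[448,341],[448,456],[333,456]]),.022)[:,:2];print("A c",p.mean(0).round(4))
s=ray(w,f([[346,283.5],[426,281]]),.012)[:,:2].mean(0);print("mark1 from screws",(s-[.001,.043]).round(4))
p=ray(w,f([[336.5,554],[459.5,553]]),.022)[:,:2];e=p[1]-p[0];print("B c",(p.mean(0)+np.array([e[1],-e[0]])/np.linalg.norm(e)*.025).round(4),"mark2",(s-[.0029,.133]).round(4))
E
python3 -m handwheel '[-2,-2,0,0,-2,-3,-1,0,0,-3,-1.5,0,0,-3,-1.5,0,0,-3,-1.5,0,0,-3,-1.5,0,0,-2,-1.5,0,0,0,0,0]'; python3 go.py .47 .25 .2 -.05; python3 - <<'E'
from l import *
crop("wrist",0,0,640,480,1.2,"w24");crop("top",250,165,190,60,4.2,"t5");crop("scene",225,230,220,180,3.5,"s8")
E
```

```text
A c [0.6333 0.1601]
mark1 from screws [0.6328 0.1603]
B c [0.6323 0.0719] mark2 [0.6309 0.0703]
time_s: 48.98
eef_pos: [0.4431, 0.2554, 0.2242]
orientation: [-0.505, -0.492, 0.523, -0.479]
ft_force: [1.2, -0.9, -0.6]
width: 0.093
t 48.98 shift cm [1.74 2.77 0.37] turn -0.007 | alt 3.135 j6 0.48 tilt [-0.032 -0.005 -0.999] F [ 1.2 -0.9 -0.6] w 0.093 grasp [0.4429 0.2553 0.2182] yang -0.057
```

View pics/t5.png

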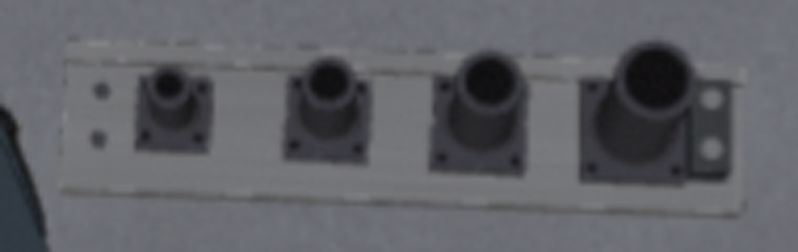

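View pics/s8.png

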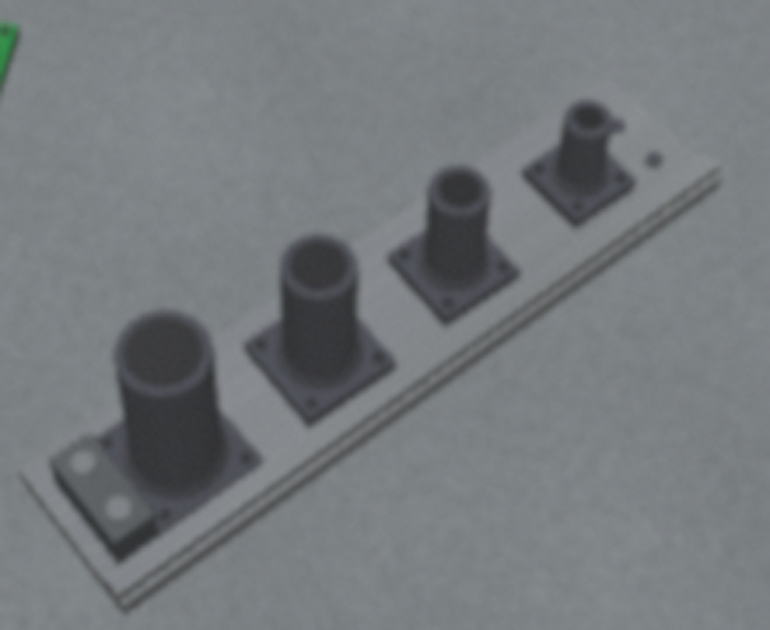

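```bash
python3 - <<'E'
from fit import *
t=cam("top");s=cam("scene")
for k,(x,y) in dict(A=(.6325,.159),B=(.6306,.0688),C=(.629,-.0205),D=(.6272,-.1108)).items():
    b=[]
    for c in(t,s):
        q=np.vstack([h.reshape(-1,2) for h in hulls(c,x,y,-.02,k,.012)]);lo=np.floor(q.min(0))-4;hi=np.ceil(q.max(0))+4
        b.append((int(lo[0]),int(lo[1]),int(hi[0]-lo[0]),int(hi[1]-lo[1])))
    for nm,cs,bs in(("top",[t],b[:1]),("scene",[s],b[1:])):
        r=fit(cs,(x,y),bs,k,.012)[k];print(k,nm,round(float(r[0]),3),r[1])
m=np.array([[279,276]]);print("tin",ray(t,m,.042).round(4))
E
python3 - <<'E'
from l import *
crop("top",205,170,266,150,3,"t6")
E
```

```text
A top 0.091 [0.6348, 0.1591, -0.0242]
A scene 0.044 [0.6325, 0.1574, 1.5298]
B top 0.063 [0.6325, 0.0687, -0.073]
B scene 0.018 [0.6306, 0.0671, -0.0557]
C top 0.362 [0.6293, -0.0194, -0.1299]
C scene 0.018 [0.6276, -0.0218, 1.5307]
D top 0.182 [0.6282, -0.1103, -0.0078]
D scene 0.238 [0.6257, -0.1119, -0.0087]
tin [[0.4208 0.1803 0.042 ]]
```

View pics/t6.png

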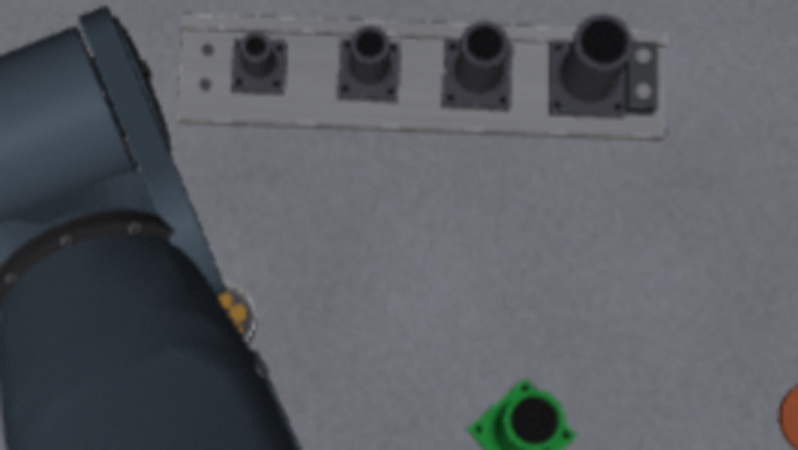

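View pics/w24.png

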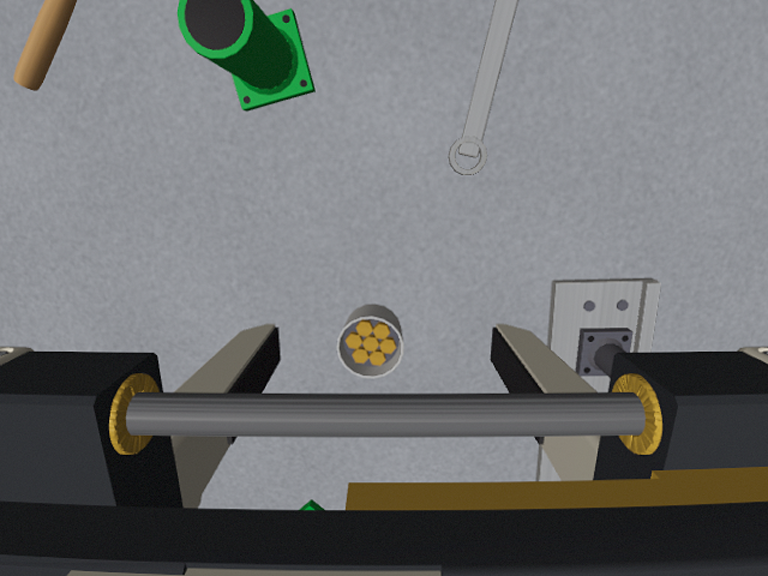

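```bash
python3 -c "
from rig import env
print(env.finish_job())"
```

```text
the job is handed in; nothing more can be done
None
```

The job is handed in at about 49 s of the 128 s allowed. The four castings stand upright in order of height, with D (tallest) on mark 4 at the stop block, C on mark 3, B on mark 2 and A (shortest) on mark 1.

**Tallest casting:** I pushed D home while gripped, against both the fence and the stop block, with about 10–20 N of contact force on each. After release, the wrist pictures showed its foot flush and square to both.

**Other three:** In the wrist view A and C were within about 0.6 mm of their marks, and B read about 2 mm off, a figure extrapolated from one foot edge. The scene camera put A and B within about 1 mm and C about 2 mm off. B may be turned about 2° from square.

**Checks that were weak or disagreed:**
- **Top-camera fits:** these were poor for C and D, and I did not rely on them. For A and B they came out up to 2 mm off.
- **D's position along the row:** one extrapolated wrist reading put D about 2 mm off the block. The close crop taken afterwards showed no gap, so I did not push it again.
- **Tool tilt:** the tool drifted up to about 3° out of vertical during the moves, so C, B and A were let go slightly tilted. They settled flat.

The tin was not touched; its last pictures show it standing in the same place, partly hidden by the arm in the top view. The highest wrist force I read was about 48 N, while setting B down.

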